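# Plant and gauge the viaduct piers

## Task

Plant each bridge pier from the wooden stock block in its socket on the model-railway module, so that they rise from the abutment (the shortest pier goes in the socket next to the abutment, the middle size in the middle one, the tallest in the far one; the socket of a missing pier stays empty). With the tapper, tap the piers down one after the other from the shortest to the tallest until each locks with its footing flush on the deck; once all are home, stand the height gauge on the deck over each in the same order so that its foot rests on the pier's top for a moment. Finish with the tapper and the gauge standing back on the cardboard sheet, and do not disturb the jar, the tin of brushes or the paint pot.

Things in the scene. Friction and masses are not known exactly. Their poses are not given: they have to be found in the camera images.
- pier_low: shortest bridge pier (may be absent): grey round shaft 30 mm diameter, flat top 45 mm above the origin; round footing 40 mm diameter, 6 mm thick; below it a brass tapered shank 30 mm long, 22 mm diameter at the footing, 16 mm at its end. Origin: centre of the footing's underside; z up along the shaft. About 0.12 kg. Starts upright in any hole of the stock block, footing on its top. Pinch the shaft from above.
- pier_mid: middle-sized bridge pier (may be absent): grey round shaft 30 mm diameter, flat top 55 mm above the origin; round footing 40 mm diameter, 6 mm thick; below it a brass tapered shank 30 mm long, 22 mm diameter at the footing, 16 mm at its end. Origin: centre of the footing's underside; z up along the shaft. About 0.12 kg. Starts upright in any hole of the stock block, footing on its top. Pinch the shaft from above.
- pier_high: tallest bridge pier (may be absent): grey round shaft 30 mm diameter, flat top 65 mm above the origin; round footing 40 mm diameter, 6 mm thick; below it a brass tapered shank 30 mm long, 22 mm diameter at the footing, 16 mm at its end. Origin: centre of the footing's underside; z up along the shaft. About 0.12 kg. Starts upright in any hole of the stock block, footing on its top. Pinch the shaft from above.
- socket_low (a point): mouth centre, at deck height, of the brass taper socket for the shortest pier (nearest the abutment). 22.4 mm diameter, tapering to 16.4 mm at 30 mm depth. A pier let in loosely stands 4 to 6 mm proud on a stiff friction seat; about 9 N downward drives it on until its footing is flush on the deck (pier origin at this point), and it stays. z up.
- socket_mid (a point): mouth centre, at deck height, of the brass taper socket for the middle-sized pier (the middle one). 22.4 mm diameter, tapering to 16.4 mm at 30 mm depth. A pier let in loosely stands 4 to 6 mm proud on a stiff friction seat; about 9 N downward drives it on until its footing is flush on the deck (pier origin at this point), and it stays. z up.
- socket_high (a point): mouth centre, at deck height, of the brass taper socket for the tallest pier (farthest from the abutment). 22.4 mm diameter, tapering to 16.4 mm at 30 mm depth. A pier let in loosely stands 4 to 6 mm proud on a stiff friction seat; about 9 N downward drives it on until its footing is flush on the deck (pier origin at this point), and it stays. z up.
- module: fixed piece of model-railway layout, brown earth-coloured deck 140 (x) by 340 mm (y) on a plywood frame, deck top 45 mm above its origin (centre of its underside, on the table). The three sockets lie in a row on its y axis, 95 mm apart; a stone abutment, 36 mm tall above the deck, stands at its -y end, its face 69 mm from the nearest socket centre.
- rack: fixed wooden stock block, 235 (x) by 85 (y) by 45 mm high, with three 27 mm holes 75 mm apart along its x axis, through it. Origin: centre of its underside.
- tapper: upright hand tapper: white plastic head, 44 mm diameter and 35 mm high, whose flat underside is the face; above it a wooden handle 24 mm diameter up to 90 mm above the origin. Origin: centre of the face; z up along the handle. 0.22 kg. Held upright by the handle and pushed or tapped down on a pier's top.
- gauge: height gauge: aluminium portal, two legs (78 mm over their feet along x, 58 mm free between), a bridge 76 (x) by 36 (y) mm at 78 to 100 mm above the origin; heavy foot bars 80 mm long (y) under the legs. Origin: centre of its footprint, at its underside; z up. 0.36 kg. Grip from above across the bridge's 36 mm width (its y); a thin capped stem rises 8 to 43 mm above the bridge's middle.
- gauge_foot (a joint): the gauge's sprung foot, in m: 0 = fully down (its underside 38 mm above the gauge's origin), grows as a part pushes it up, to 0.035. With the gauge standing on the deck over a pier that is home it reads the pier's height less 0.038: 0.007, 0.017 or 0.027. Spring 0.6 N at 0, plus 0.02 N per mm.
- gauge_pad (a point): centre of the underside of the gauge's round steel foot (22 mm diameter), on the gauge's z axis.
- mat: fixed cardboard sheet, 120 (x) by 300 (y) by 3 mm, on which the tapper and the gauge stand. Origin: centre of its underside.
- jar: bystander: closed glass jar, 48 mm diameter, 70 mm high. Origin: centre of its underside.
- brush_tin: bystander: steel tin, 68 mm diameter, 100 mm high, with brushes up to 170 mm. Origin: centre of its underside.
- paint_pot: bystander: yellow paint pot, 64 mm diameter, 45 mm high. Origin: centre of its underside.
Things that resemble listed ones, but are neither listed nor needed, are in the scene too. What is shaped like the tapper but blue or red is not meant.

How it is judged (in metres and radians):
On the way, in this order (a step that is already met when the one before it is completed fails the run):
1. the shortest pier is in its socket, fully home, with the tapper bearing on it (z of pier_low in the frame of socket_low between -0.002 and 0.0018 m and horizontal distance between pier_low and socket_low below 0.003 m and angle between pier_low's own z axis and vertical below 0.05 rad and contact force between tapper and pier_low above 2 N), for 0.02 s.
2. the middle pier is in its socket, fully home, with the tapper bearing on it (z of pier_mid in the frame of socket_mid between -0.002 and 0.0018 m and horizontal distance between pier_mid and socket_mid below 0.003 m and angle between pier_mid's own z axis and vertical below 0.05 rad and contact force between tapper and pier_mid above 2 N), for 0.02 s.
3. the tallest pier is in its socket, fully home, with the tapper bearing on it (z of pier_high in the frame of socket_high between -0.002 and 0.0018 m and horizontal distance between pier_high and socket_high below 0.003 m and angle between pier_high's own z axis and vertical below 0.05 rad and contact force between tapper and pier_high above 2 N), for 0.02 s.
4. the gauge stands on the deck over the shortest pier (within 2.5 mm of flat on it, foot within 10 mm of the pier's axis) with its foot on the pier's top (z of pier_low in the frame of socket_low between -0.002 and 0.0018 m and horizontal distance between pier_low and socket_low below 0.003 m and angle between pier_low's own z axis and vertical below 0.05 rad and z of gauge in the frame of pier_low between -0.003 and 0.0025 m and z of gauge_pad in the frame of pier_low between 0.043 and 0.047 m and horizontal distance between gauge_pad and pier_low below 0.01 m and contact force between gauge and pier_low above 0.2 N), for 0.3 s.
5. the gauge stands on the deck over the middle pier (within 2.5 mm of flat on it, foot within 10 mm of the pier's axis) with its foot on the pier's top (z of pier_mid in the frame of socket_mid between -0.002 and 0.0018 m and horizontal distance between pier_mid and socket_mid below 0.003 m and angle between pier_mid's own z axis and vertical below 0.05 rad and z of gauge in the frame of pier_mid between -0.003 and 0.0025 m and z of gauge_pad in the frame of pier_mid between 0.053 and 0.057 m and horizontal distance between gauge_pad and pier_mid below 0.01 m and contact force between gauge and pier_mid above 0.2 N), for 0.3 s.
6. the gauge stands on the deck over the tallest pier (within 2.5 mm of flat on it, foot within 10 mm of the pier's axis) with its foot on the pier's top (z of pier_high in the frame of socket_high between -0.002 and 0.0018 m and horizontal distance between pier_high and socket_high below 0.003 m and angle between pier_high's own z axis and vertical below 0.05 rad and z of gauge in the frame of pier_high between -0.003 and 0.0025 m and z of gauge_pad in the frame of pier_high between 0.063 and 0.067 m and horizontal distance between gauge_pad and pier_high below 0.01 m and contact force between gauge and pier_high above 0.2 N), for 0.3 s.
At the end, for the whole second after the job is handed in: Every pier that is there stands in its own socket, footing within 1.8 mm of flush and 3 mm of centred, upright within 0.05 rad; the tapper and the gauge stand upright and still with their centres over the cardboard sheet (z of pier_low in the frame of socket_low between -0.002 and 0.0018 m and horizontal distance between pier_low and socket_low below 0.003 m and angle between each of pier_low, pier_mid, pier_high's own z axis and vertical below 0.05 rad and linear speed of each of pier_low, pier_mid, pier_high, tapper, gauge below 0.02 m/s and z of pier_mid in the frame of socket_mid between -0.002 and 0.0018 m and horizontal distance between pier_mid and socket_mid below 0.003 m and z of pier_high in the frame of socket_high between -0.002 and 0.0018 m and horizontal distance between pier_high and socket_high below 0.003 m and x of tapper in the frame of mat between -0.06 and 0.06 m and y of tapper in the frame of mat between -0.15 and 0.15 m and z of each of tapper, gauge in the frame of mat below 0.006 m and angle between each of tapper, gauge's own z axis and vertical below 0.06 rad and x of gauge in the frame of mat between -0.06 and 0.06 m and y of gauge in the frame of mat between -0.15 and 0.15 m); the robot touches nothing.
It fails at once if the jar, the tin of brushes or the paint pot is pushed more than 30 mm or tipped (distance of any of jar, brush_tin, paint_pot from where it was at the start of the episode above 0.03 m or angle between any of jar, brush_tin, paint_pot's own z axis and vertical above 0.5 rad).
Of pier_low, pier_mid, pier_high only 2 to 3 are there at a start; the rules pass over those that are not, and their reading is None.
At some moment in a run one of tapper, gauge may be knocked a few centimetres aside while the robot is not near it.
It also fails if it takes over 210 s, if anything falls off the work surface, if the arm or the gripper's body presses on something with over 40 N, if the wrist force passes 120 N, or if a joint passes its speed limit or range.

## Robot

A 6-joint arm with a two-finger parallel gripper is mounted at the origin on the work surface. World frame = base frame: x ahead of the robot, y to its left, z up, the work surface at z = 0. Lengths are in mm, angles in rad, forces in N, time in s.
With the tool pointing down it reaches from about 325 to 900 mm from the base axis. Payload 3.5 kg.
Tool frame: the origin (TCP) lies at the very end of the fingers, on their centre line; the grasp point (between the pads) lies 19 mm behind it; x points along the fingers, y is the direction in which the jaws open and shut, and the axes are right-handed (so a half turn about x gives the same grasp; the last joint's range is limited). The gripper opens to 85 mm and grips with 20 to 120 N. Pads are 22 mm wide; open, the fingers measure 114 mm over their backs; the gripper's body (76 mm by 85 mm) begins 54 mm behind the grasp point. The pads swing forward as they close: fully open they stand 13 mm farther back than shut.
Start: joints at [-0.103, 0.276, -0.026, 1.268, 0, 1.467], TCP at [624.997, -0.01, 231.313] pointing down, gripper open.
Joint ranges: [-3.12, 3.12], [-0.85, 1.88], [-1.08, 1.24], [-1.95, 2.15], [-1.57, 1.53], [-3.14, 3.14]. Speed limits (rad/s): [2.57, 2.57, 3.14, 3.14, 3.14, 3.14].

## Interface

Orientations are given as a rotation vector (axis times angle).
In Python, from station import ctrl, grab_frame, workorder gives the robot as it stands.
- The arm moves only by the tool play_rows, never from a script. Its argument "targets" is a list of rows, each a list of 6 numbers: the shift along the tool's x, y, z in mm, then the turn, a rotation vector about the tool's x, y, z in rad. A call has exactly 8 rows; each row shifts and turns the commanded pose from where the row before left it, along the tool's axes as they then stand; what a row does not reach is not made up. A row lasts 1/8 s, in which the tool goes at most 62.5 mm and 10.7 degrees, less where a joint would pass 70% of its speed; a pose out of reach is approached as far as the arm can. A call with a gripper value outside its range is refused whole. "gripper" is the closure, from -1 (fully open) to 1 (shut), so that 0 is half open, set as the call begins (left out, the last holds). The fingers move at their own pace and stop on an object; the grip force is fixed at half the most. Time passes only in rows, so rows that do not move let the fingers close, or fill a call up. It gives the time, the measured TCP pose, the force and the opening at its end, in the units of the state.
- ctrl.observe(): the state, without advancing time (a new reading comes with each control period).
- grab_frame(name): name is "scene" or "side" or "wrist"; returns a dict with "frame" (384x512x3 uint8, blue, green, red), "range_z" (384x512 float32, mm along the optical axis (not along the pixel's ray), 0 where there is no reading), "fx", "fy", "cx", "cy" (pixels), "dist" ([k1, k2, p1, p2, k3] as OpenCV has them; the pictures are not rectified), "R" (3x3) and "t" (3): a world point X has camera coordinates R X + t. Camera axes: x right, y down, z forward; pixel columns grow to the right and rows downward; lengths in mm; the calibration is good to about 2 mm. A picture is of the moment at which its call begins.
- workorder.close_job(): hands the job in, once; it reports no verdict.
The state is a dict: "time_s": time; "q": joint angles; "qd": joint speeds; "effort": joint torques, N m; "tcp_pos": TCP position; "tcp_rot": TCP orientation; "force": force on the tool from outside, world axes, zero at the start; "torque": the same for the moment, N m; "grip_width": finger opening in mm.
Only numpy, scipy, OpenCV 4.12 (cv2) and the standard library are available. Lean on these libraries where they do the work, as an engineer would, in place of code of your own. Each camera call takes 0.05 s, during which the arm holds its last target.

## Working session

There is one attempt and no reset: what is moved stays moved. The work goes in short steps, Python scripts to look and compute and a tool call to move; the robot and the scene stay as the last step left them, time stands still between calls to the robot, and variables do not carry over. Pictures are saved under pics/ and viewed, and the job is handed in when it is done.

Besides the shell and the picture viewer there is one more tool, called as name(argument=value, ...), one argument or row to a line, values as JSON. play_rows: Moves the arm, as the interface text tells. Its arguments: {"type":"object","properties":{"targets":{"type":"array"},"gripper":{"type":"number"}},"required":["targets"]}

```bash
ls; mkdir -p pics
cat > h.py <<'E'
import numpy as np, cv2
from station import ctrl, grab_frame, workorder
def save(n,f,out,crop=None,s=1):
    im=f['frame']
    if crop: x0,y0,x1,y1=crop; im=im[y0:y1,x0:x1]
    if s!=1: im=cv2.resize(im,None,fx=s,fy=s,interpolation=cv2.INTER_CUBIC)
    cv2.imwrite('pics/'+out,im)
def world(f):
    h,w=f['range_z'].shape
    K=np.array([[f['fx'],0,f['cx']],[0,f['fy'],f['cy']],[0,0,1]])
    u,v=np.meshgrid(np.arange(w),np.arange(h))
    p=cv2.undistortPoints(np.stack([u,v],-1).reshape(-1,1,2).astype(np.float64),K,np.array(f['dist'],float)).reshape(h,w,2)
    z=f['range_z'].astype(float)
    c=np.stack([p[...,0]*z,p[...,1]*z,z],-1)
    W=(c-np.array(f['t']).reshape(1,1,3))@np.array(f['R'])
    W[z<=0]=np.nan
    return W
def project(f,P):
    K=np.array([[f['fx'],0,f['cx']],[0,f['fy'],f['cy']],[0,0,1]])
    r,_=cv2.Rodrigues(np.array(f['R'],float))
    return cv2.projectPoints(np.array(P,float).reshape(-1,1,3),r,np.array(f['t'],float),K,np.array(f['dist'],float))[0].reshape(-1,2)
E
python3 - <<'E'
from h import *
import pickle
print(ctrl.observe())
for n in ['scene','side','wrist']:
    f=grab_frame(n); save(n,f,f'a_{n}.png',s=1.5); pickle.dump(f,open(f'a_{n}.pkl','wb'))
    print(n,f['t'],(-np.array(f['R']).T@np.array(f['t'])))
E
```

```text
pics
{'time_s': 0.0, 'q': array([-1.03402270e-01,  2.77162957e-01, -2.79192413e-02,  1.26800092e+00,
       -8.08187968e-06,  1.46739371e+00]), 'qd': array([ 0.00146401, -0.00125838,  0.00094803,  0.00101018,  0.00066912,
       -0.00141107]), 'effort': array([-1.23772923e-03, -4.45513523e+01,  2.95201170e+01,  1.64704624e-02,
       -2.18722530e-04, -1.59438730e-05]), 'tcp_pos': array([6.24202720e+02, 6.89929263e-02, 2.30123038e+02]), 'tcp_rot': array([ 1.20829055,  1.21104316, -1.21076695]), 'force': array([ 0.2644616 , -0.14540045,  0.16620215]), 'torque': array([-0.00165522,  0.02617695,  0.01175028]), 'grip_width': 85.0188743411538}
scene [-318.07059075 -175.79569323 1870.67864291] [1458.30568875 -876.7905737   857.95945098]
side [-392.92168034  217.27907391  757.35129333] [  -8.92852087 -613.89874411  631.05248423]
wrist [-623.40530805  -36.06681381  379.544798  ] [624.3552663   69.69228322 373.2462109 ]
```

View pics/a_scene.png

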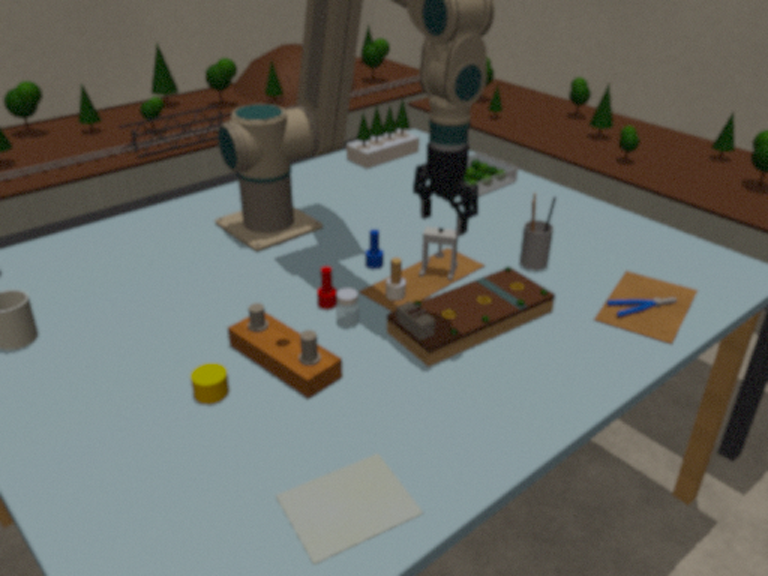

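View pics/a_side.png

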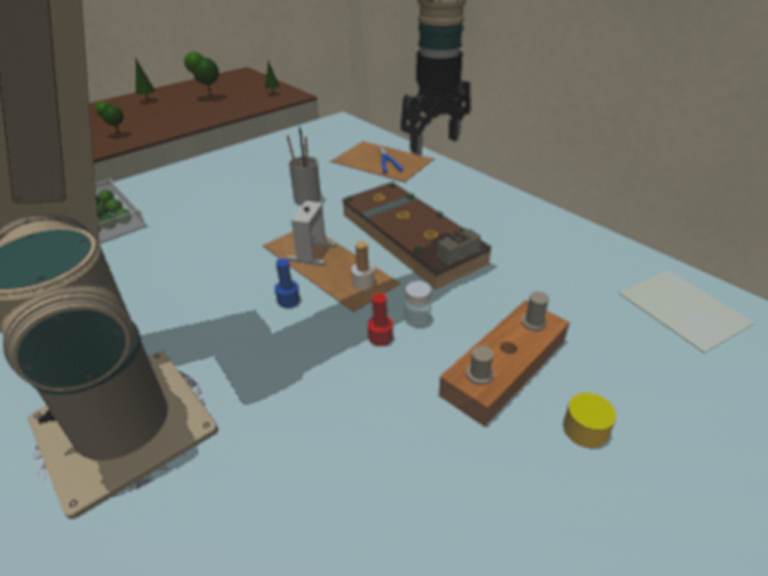

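View pics/a_wrist.png

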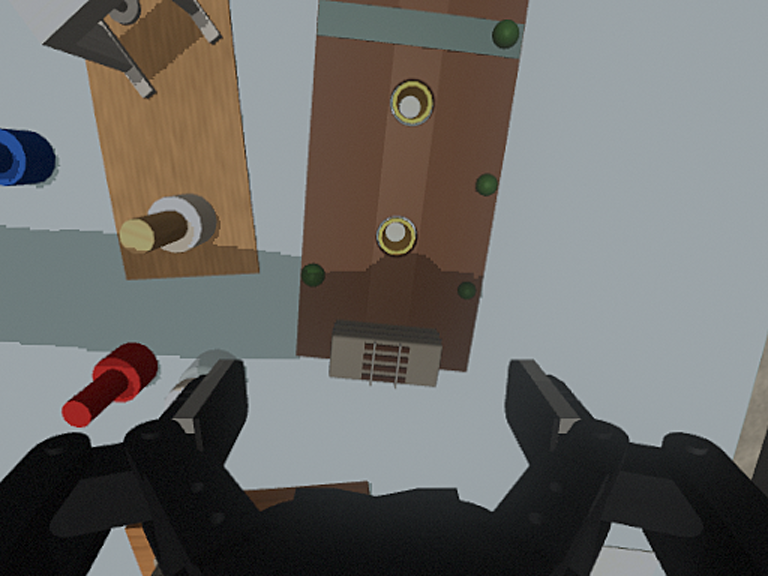

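Scene (1.5x view): two piers in the rack at (257,318) and (308,345). The module's abutment is at (415,320). The white tapper is at (397,280), with a blue (374,248) and a red (327,288) lookalike. The gauge is at (440,252). Next I measure from depth.

```bash
cat > m1.py <<'E'
from h import *
import pickle
from scipy.spatial.transform import Rotation as Ro
print(Ro.from_rotvec(ctrl.observe()['tcp_rot']).as_matrix().round(3))
fs={n:pickle.load(open(f'a_{n}.pkl','rb')) for n in ['scene','side','wrist']}
for n,f in fs.items():
    W=world(f)
    print(n,'table z', np.nanmedian(W[...,2][(np.abs(W[...,2])<12)]), 'noise',np.nanstd(W[...,2][(np.abs(W[...,2])<6)]))
def at(n,u,v,s=1.5,r=1):
    W=world(fs[n]);u=int(u/s);v=int(v/s)
    return np.nanmedian(W[v-r:v+r+1,u-r:u+r+1].reshape(-1,3),0).round(1)
for n,lst in {'scene':[(257,309),(308,337),(283,343),(397,262),(440,237),(410,300),(450,314),(484,300),(517,286),(375,234),(326,270),(347,293),(210,373)],
 'side':[(539,297),(482,355),(509,347),(362,245),(306,210),(378,197),(402,215),(431,233),(418,288),(590,404),(285,265),(380,299)],
 'wrist':[(160,230),(140,235),(412,103),(396,236),(385,340)]}.items():
    for p in lst: print(n,p,at(n,*p))
E
python3 m1.py
```

```text
[[-0.002  1.    -0.   ]
 [ 0.    -0.    -1.   ]
 [-1.    -0.002 -0.   ]]
scene table z -1.3236982609251728 noise 2.238967778156887
side table z 1.2834890804570125 noise 1.582544549388507
wrist table z 0.6449831590750015 noise 1.2702700222640488
scene (257, 309) [ 436.4 -306.    88.6]
scene (308, 337) [ 581.8 -290.5   97.8]
scene (283, 343) [ 490.8 -288.5   34. ]
scene (397, 262) [474.1  19.2  91.6]
scene (440, 237) [462.  161.9  96.4]
scene (410, 300) [506.4  32.8   2. ]
scene (450, 314) [634.9  25.1  36.9]
scene (484, 300) [642.2 115.9  33.4]
scene (517, 286) [651.6 212.3  35.2]
scene (375, 234) [341.1  73.5  83.9]
scene (326, 270) [ 401.2 -114.6   86.7]
scene (347, 293) [ 476.8 -118.2   67.6]
scene (210, 373) [ 495.6 -445.8   44.5]
side (539, 297) [ 576.5 -288.4  102.5]
side (482, 355) [ 424.6 -304.    91.6]
side (509, 347) [ 516.4 -288.    32.8]
side (362, 245) [468.4  21.4  94.6]
side (306, 210) [449.6 171.5 108.3]
side (378, 197) [666.9 213.4  41. ]
side (402, 215) [655.9 118.6  39.5]
side (431, 233) [649.   23.   43.6]
side (418, 288) [ 475.7 -118.9   72. ]
side (590, 404) [ 501.3 -440.4   46.2]
side (285, 265) [334.   67.6  90.4]
side (380, 299) [ 395.1 -114.9   91.7]
wrist (160, 230) [478.7  27.3  84.4]
wrist (140, 235) [470.1  25.7  93.2]
wrist (412, 103) [650.  113.4  20.1]
wrist (396, 236) [639.7  12.4  20.6]
wrist (385, 340) [629.4 -53.2  79.1]
```

```bash
cat >> h.py <<'E'
def ray(f,uv,z):
    K=np.array([[f['fx'],0,f['cx']],[0,f['fy'],f['cy']],[0,0,1]])
    p=cv2.undistortPoints(np.array(uv,float).reshape(-1,1,2),K,np.array(f['dist'],float)).reshape(-1,2)
    R=np.array(f['R']);t=np.array(f['t']).reshape(3)
    C=-R.T@t
    d=np.c_[p,np.ones(len(p))]@R
    return C+d*((z-C[2])/d[:,2])[:,None]
def rings(f,z=45):
    hsv=cv2.cvtColor(f['frame'],cv2.COLOR_BGR2HSV)
    m=cv2.inRange(hsv,(22,90,90),(35,255,255))
    W=world(f)
    out=[]
    cs,_=cv2.findContours(m,cv2.RETR_EXTERNAL,cv2.CHAIN_APPROX_NONE)
    for c in cs:
        if cv2.contourArea(c)<80: continue
        (u,v),ax,a=cv2.fitEllipse(c)
        P=ray(f,c.reshape(-1,2),z)
        # circle lsq
        A=np.c_[2*P[:,:2],np.ones(len(P))];b=(P[:,:2]**2).sum(1)
        s=np.linalg.lstsq(A,b,rcond=None)[0]; r=np.sqrt(s[2]+s[0]**2+s[1]**2)
        out.append((round(u,1),round(v,1),np.round(s[:2],1),round(r,1)))
    return out
E
python3 - <<'E'
from h import *
import pickle
for n in ['wrist','scene','side']:
    f=pickle.load(open(f'a_{n}.pkl','rb'))
    for r in rings(f): print(n,r)
    print(f['fx'],f['cx'],f['cy'])
f=pickle.load(open('a_wrist.pkl','rb'))
W=world(f); 
# deck height near sockets
print(np.nanmedian(W[75:85,225:245].reshape(-1,3),0),np.nanmedian(W[120:140,235:260].reshape(-1,3),0))
save('w',f,'b_w.png',(190,0,360,270),2.2)
E
```

```text
wrist (264.0, 157.2, array([638.7,  15.9]), np.float64(13.2))
wrist (274.6, 67.6, array([648.8, 110.5]), np.float64(13.3))
294.24834684758315 250.50314506370285 192.15484102372437
scene (138.7, 254.5, array([ 518.9, -461. ]), np.float64(43.3))
476.78951111978944 260.56235542289323 194.2699457273443
side (393.0, 278.7, array([ 482.2, -453.3]), np.float64(38.9))
349.5417090387734 261.19047302214005 183.85209914588404
[606.76788715  98.42031995  45.48724137] [619.72849967  46.75867152  45.41205791]
```

View pics/b_w.png

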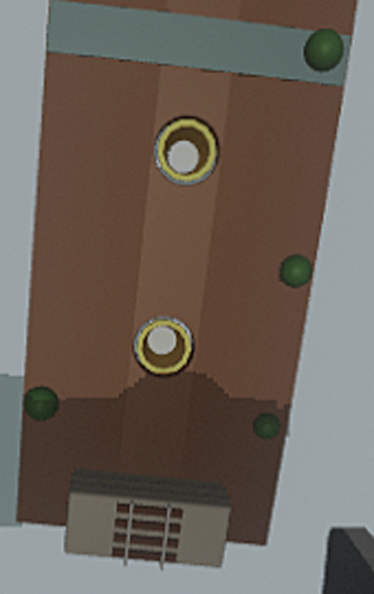

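Sockets are 95.1 mm apart, which matches, at deck height 45.5. The middle one is at (649,110) and the low one at (639,16), next to the abutment. Now I'll look over the rack.

play_rows(
  targets=[
    [0,-15.5,46,0,0,0],
    [0,-15.5,46,0,0,0],
    [0,-15.5,46,0,0,0],
    [0,-15.5,46,0,0,0],
    [0,-15.5,46,0,0,0],
    [0,-15.5,46,0,0,0],
    [0,-15.5,46,0,0,0],
    [0,-15.5,46,0,0,0],
  ],
  gripper=-1,
)

```text
time_s: 1.15
tcp_pos: [500.1, -369.3, 231.0]
tcp_rot: [1.209, 1.21, -1.209]
force: [0.7, 0.9, -0.8]
grip_width: 85.2
```

```bash
cat > m2.py <<'E'
from h import *
import sys
s=ctrl.observe(); print(s['tcp_pos'].round(1),s['tcp_rot'].round(3),s['grip_width'],s['force'])
f=grab_frame('wrist'); save('w',f,sys.argv[1],s=1.5)
import pickle; pickle.dump(f,open('last.pkl','wb'))
W=world(f)
# things higher than 60 mm
m=((W[...,2]>75)&(W[...,2]<130)).astype(np.uint8)
n,l,st,c=cv2.connectedComponentsWithStats(m)
for i in range(1,n):
    if st[i,4]<60: continue
    p=W[l==i]; top=np.percentile(p[:,2],95); q=p[p[:,2]>top-4]
    print(c[i].round(0),st[i,4],'top',top.round(1),'median-z of top',np.median(q[:,2]).round(1),'c',((q.min(0)+q.max(0))/2)[:2].round(1),q.mean(0).round(1),'ext',(q.max(0)-q.min(0)).round(1))
E
python3 m2.py c1.png
```

```text
[ 500.1 -369.3  231. ] [ 1.209  1.21  -1.209] 85.20690049429382 [ 0.69078021  0.8574099  -0.78583633]
[335.  94.] 1104 top 101.5 median-z of top 100.4 c [ 577.7 -286.5] [ 577.5 -286.7  100.4] ext [30.7 29.3  4.7]
[174. 111.] 893 top 91.5 median-z of top 90.4 c [ 426.8 -302.3] [ 427.3 -301.8   90.4] ext [29.9 29.3  4.8]
```

View pics/c1.png

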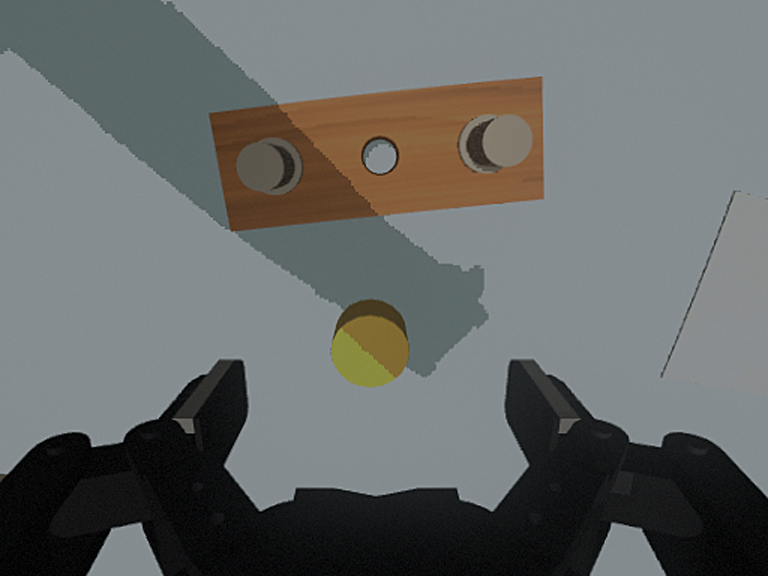

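Candidates are pixels (265,166) with top 90.4, the low pier (expected 90), and (507,140) with top 100.4, the middle pier (expected 100). The tall one is absent. I'm taking the low pier.

play_rows(
  targets=[
    [15,-18.2,-16.8,0,0,0],
    [15,-18.2,-16.8,0,0,0],
    [15,-18.2,-16.8,0,0,0],
    [15,-18.2,-16.8,0,0,0],
    [28,0,0,0,0,0],
    [28,0,0,0,0,0],
    [28,0,0,0,0,0],
    [27,0,0,0,0,0],
  ],
)

```text
time_s: 2.2
tcp_pos: [428.0, -300.4, 59.3]
tcp_rot: [1.209, 1.21, -1.209]
force: [0.4, -0.2, 0.7]
grip_width: 85.2
```

play_rows(
  targets=[
    [2,0,0,0,0,0],
    [0,0,0,0,0,0],
    [0,0,0,0,0,0],
    [0,0,0,0,0,0],
    [0,0,0,0,0,0],
    [0,0,0,0,0,0],
    [0,0,0,0,0,0],
    [0,0,0,0,0,0],
  ],
  gripper=1,
)

```text
time_s: 3.2
tcp_pos: [429.4, -301.9, 59.9]
tcp_rot: [1.209, 1.206, -1.208]
force: [0.4, -0.0, 7.2]
grip_width: 28.7
```

```bash
python3 m2.py c2.png
```

```text
[ 429.4 -301.9   59.9] [ 1.209  1.206 -1.208] 28.68309655928529 [ 0.40800383 -0.02793497  7.20534341]
[250. 291.] 18133 top 128.2 median-z of top 127.3 c [ 428.6 -299.4] [ 428.2 -294.6  127.3] ext [110.   30.8   5.8]
```

View pics/c2.png

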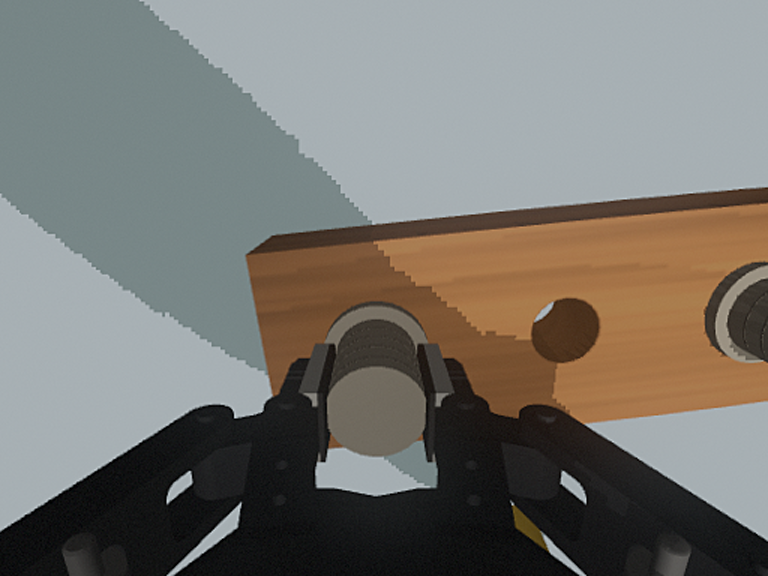

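play_rows(
  targets=[
    [-5,0,0,0,0,0],
    [-15,0,0,0,0,0],
    [-15,0,0,0,0,0],
    [-18,0,0,0,0,0],
    [-18,0,0,0,0,0],
    [-18,0,0,0,0,0],
    [-18,0,0,0,0,0],
    [-18,0,0,0,0,0],
  ],
)

```text
time_s: 4.25
tcp_pos: [428.3, -300.8, 185.0]
tcp_rot: [1.209, 1.208, -1.209]
force: [1.0, 0.0, -2.0]
grip_width: 28.4
```

```bash
python3 m2.py c3.png
```

```text
[ 428.3 -300.8  185. ] [ 1.209  1.208 -1.209] 28.400747961439176 [ 1.01832468  0.00532694 -2.00628227]
[427. 177.] 1581 top 101.4 median-z of top 100.4 c [ 577.9 -286.8] [ 576.8 -286.4  100.3] ext [31.2 30.9  5.5]
```

View pics/c3.png

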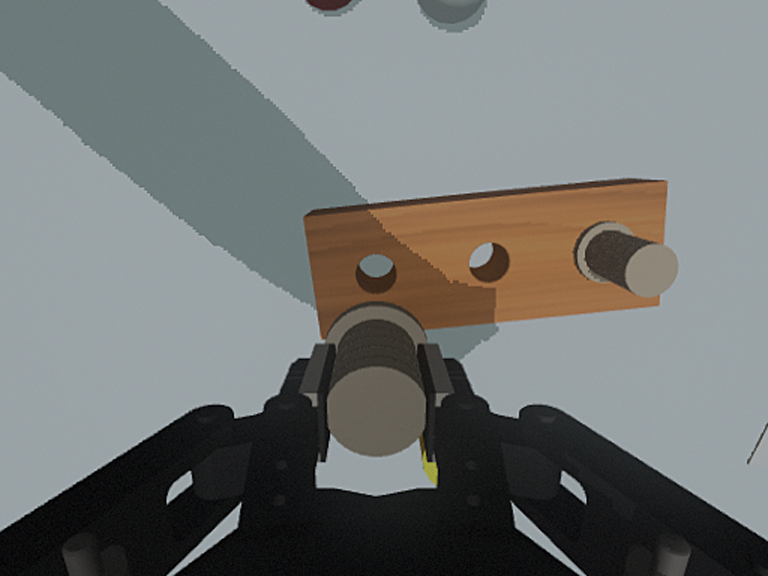

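```bash
cat > m3.py <<'E'
from h import *
import sys,pickle
# held pier top vs TCP: argument = height of top above TCP
h=float(sys.argv[1])
f=pickle.load(open('last.pkl','rb')); s=ctrl.observe(); T=s['tcp_pos']
W=world(f)
m=(np.abs(W[...,2]-(T[2]+h))<3)&(np.abs(W[...,0]-T[0])<14.0)&(np.abs(W[...,1]-T[1])<25)
q=W[m]
print('n',m.sum(),'z',np.median(q[:,2])-T[2],'minmax dx',(q.min(0)-T)[:2],(q.max(0)-T)[:2],'c',((q.min(0)+q.max(0))/2-T)[:2])
v,u=np.where(m); 
mm=m.astype(np.uint8); cs,_=cv2.findContours(mm,cv2.RETR_EXTERNAL,cv2.CHAIN_APPROX_NONE)
c=max(cs,key=cv2.contourArea); P=ray(f,c.reshape(-1,2),T[2]+h)[:,:2]
P=P[np.abs(P[:,0]-T[0])<12]
A=np.c_[2*P,np.ones(len(P))]; sol=np.linalg.lstsq(A,(P**2).sum(1),rcond=None)[0]
print('circle',sol[:2]-T[:2],np.sqrt(sol[2]+sol[:2]@sol[:2]))
E
python3 m3.py 30
```

```text
n 3064 z 27.91150786095426 minmax dx [-13.99363786 -14.70050802] [13.89851339 16.45327262] c [-0.04756223  0.8763823 ]
circle [-1.77680453  2.20122116] 14.652264043678555
```

play_rows(
  targets=[
    [0,26.3,-39.4,0,0,0],
    [0,26.3,-39.4,0,0,0],
    [0,26.3,-39.4,0,0,0],
    [0,26.3,-39.4,0,0,0],
    [0,26.3,-39.4,0,0,0],
    [0,26.3,-39.4,0,0,0],
    [0,26.3,-39.4,0,0,0],
    [0,26.3,-39.4,0,0,0],
  ],
)

```text
time_s: 5.3
tcp_pos: [639.3, 15.8, 183.7]
tcp_rot: [1.209, 1.209, -1.209]
force: [-0.1, -0.2, -0.7]
grip_width: 28.4
```

play_rows(
  targets=[
    [20,0,0,0,0,0],
    [20,0,0,0,0,0],
    [20,0,0,0,0,0],
    [10,0,0,0,0,0],
    [5,0,0,0,0,0],
    [5,0,0,0,0,0],
    [0,0,0,0,0,0],
    [0,0,0,0,0,0],
  ],
)

```text
time_s: 6.3
tcp_pos: [639.0, 14.3, 103.9]
tcp_rot: [1.21, 1.208, -1.208]
force: [-0.3, 0.1, -0.6]
grip_width: 28.6
```

```bash
python3 m2.py c4.png
python3 - <<'E'
from h import *
import pickle
f=pickle.load(open('last.pkl','rb'))
print(rings(f))
E
```

```text
[639.   14.3 103.9] [ 1.21   1.208 -1.208] 28.64636160298347 [-0.34869161  0.061137   -0.63704723]
[  2. 210.] 75 top 78.6 median-z of top 76.5 c [478.   23.4] [478.5  22.9  76.7] ext [ 4.3 14.3  4.7]
[250. 230.] 3377 top 128.6 median-z of top 127.4 c [638.8  24.1] [638.7  24.7 127.4] ext [56.  10.3  5.3]
[247. 320.] 1141 top 84.9 median-z of top 82.2 c [638.4 -55. ] [634.5 -55.5  82.8] ext [54.4 10.3  7.5]
[(265.9, 64.9, array([648.7, 110.6]), np.float64(13.5))]
```

View pics/c4.png

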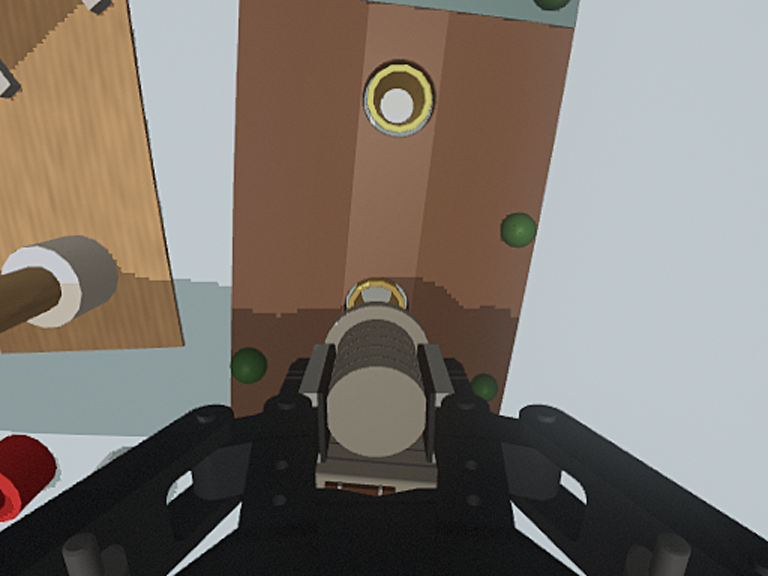

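play_rows(
  targets=[
    [6,0,-0.5,0,0,0],
    [6,0,0,0,0,0],
    [6,0,0,0,0,0],
    [5,0,0,0,0,0],
    [5,0,0,0,0,0],
    [3,0,0,0,0,0],
    [0,0,0,0,0,0],
    [0,0,0,0,0,0],
  ],
)

```text
time_s: 7.35
tcp_pos: [638.6, 14.9, 72.4]
tcp_rot: [1.209, 1.209, -1.209]
force: [1.4, 0.0, -1.7]
grip_width: 28.4
```

play_rows(
  targets=[
    [2,0,0,0,0,0],
    [2,0,0,0,0,0],
    [2,0,0,0,0,0],
    [0,0,0,0,0,0],
    [0,0,0,0,0,0],
    [0,0,0,0,0,0],
    [0,0,0,0,0,0],
    [0,0,0,0,0,0],
  ],
)

```text
time_s: 8.35
tcp_pos: [638.8, 15.2, 66.3]
tcp_rot: [1.21, 1.209, -1.209]
force: [2.3, 3.6, -1.5]
grip_width: 28.2
```

play_rows(
  targets=[
    [1,0,0,0,0,0],
    [1,0,0,0,0,0],
    [0,0,0,0,0,0],
    [0,0,0,0,0,0],
    [0,0,0,0,0,0],
    [0,0,0,0,0,0],
    [0,0,0,0,0,0],
    [0,0,0,0,0,0],
  ],
)

```text
time_s: 9.35
tcp_pos: [638.9, 15.2, 65.0]
tcp_rot: [1.21, 1.209, -1.208]
force: [-0.5, 5.0, 5.9]
grip_width: 28.9
```

play_rows(
  targets=[
    [0,0,-0.7,0,0,0],
    [0,0,0,0,0,0],
    [0,0,0,0,0,0],
    [0,0,0,0,0,0],
    [0,0,0,0,0,0],
    [0,0,0,0,0,0],
    [0,0,0,0,0,0],
    [0,0,0,0,0,0],
  ],
)

```text
time_s: 10.35
tcp_pos: [638.9, 15.3, 65.0]
tcp_rot: [1.209, 1.208, -1.209]
force: [0.2, 4.6, 5.8]
grip_width: 28.2
```

play_rows(
  targets=[
    [0,0,0,0,0,0],
    [0,0,0,0,0,0],
    [0,0,0,0,0,0],
    [0,0,0,0,0,0],
    [-10,0,0,0,0,0],
    [-15,0,0,0,0,0],
    [-25,0,0,0,0,0],
    [-30,0,0,0,0,0],
  ],
  gripper=-1,
)

```text
time_s: 11.35
tcp_pos: [638.6, 15.6, 146.0]
tcp_rot: [1.209, 1.209, -1.209]
force: [-0.0, 0.1, -0.1]
grip_width: 85.3
```

```bash
python3 m2.py c5.png
```

```text
[638.6  15.6 146. ] [ 1.209  1.209 -1.209] 85.32939368217774 [-0.0178937   0.11194725 -0.06936319]
[ 23. 194.] 1269 top 94.3 median-z of top 93.4 c [467.5  24.7] [468.7  25.1  93.3] ext [24.9 23.9  5. ]
[251. 208.] 1634 top 96.6 median-z of top 95.5 c [638.7  15.3] [638.5  15.8  95.5] ext [29.5 30.2  5.2]
[241. 299.] 3651 top 85.5 median-z of top 82.4 c [630.5 -68.9] [630.1 -68.1  83.2] ext [79.9 39.5  7.4]
```

View pics/c5.png

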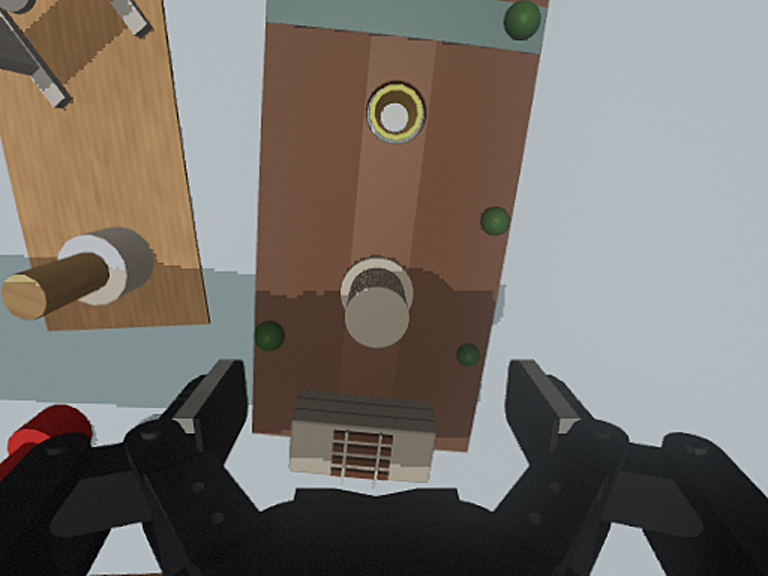

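play_rows(
  targets=[
    [0,-7.6,37.8,0,0,0],
    [0,-7.6,37.8,0,0,0],
    [0,-7.6,37.8,0,0,0],
    [0,-7.6,37.8,0,0,0],
    [0,-7.6,37.8,0,0,0],
    [0,-7.6,37.8,0,0,0],
    [0,-7.6,37.8,0,0,0],
    [0,-7.6,37.8,0,0,0],
  ],
)

```text
time_s: 12.4
tcp_pos: [578.0, -288.4, 145.7]
tcp_rot: [1.209, 1.207, -1.208]
force: [0.6, -0.9, -0.1]
grip_width: 85.3
```

play_rows(
  targets=[
    [15,0,0,0,0,0],
    [15,0,0,0,0,0],
    [15,0,0,0,0,0],
    [15,0,0,0,0,0],
    [15,0,0,0,0,0],
    [10,0,0,0,0,0],
    [0,0,0,0,0,0],
    [0,0,0,0,0,0],
  ],
)

```text
time_s: 13.4
tcp_pos: [578.2, -287.1, 59.8]
tcp_rot: [1.209, 1.208, -1.209]
force: [-0.1, -0.4, 0.5]
grip_width: 85.6
```

play_rows(
  targets=[
    [0,0,0,0,0,0],
    [0,0,0,0,0,0],
    [0,0,0,0,0,0],
    [0,0,0,0,0,0],
    [0,0,0,0,0,0],
    [0,0,0,0,0,0],
    [0,0,0,0,0,0],
    [0,0,0,0,0,0],
  ],
  gripper=1,
)

```text
time_s: 14.4
tcp_pos: [578.2, -287.1, 59.8]
tcp_rot: [1.209, 1.208, -1.209]
force: [-0.1, 0.3, 4.4]
grip_width: 28.8
```

play_rows(
  targets=[
    [-5,0,0,0,0,0],
    [-15,0,0,0,0,0],
    [-15,0,0,0,0,0],
    [-18,0,0,0,0,0],
    [-18,0,0,0,0,0],
    [-18,0,0,0,0,0],
    [-18,0,0,0,0,0],
    [-15,0,0,0,0,0],
  ],
)

```text
time_s: 15.4
tcp_pos: [578.0, -287.0, 182.8]
tcp_rot: [1.209, 1.208, -1.209]
force: [-0.5, -0.2, -1.7]
grip_width: 29.0
```

```bash
python3 m2.py c6.png; python3 m3.py 40
```

```text
[ 578.  -287.   182.8] [ 1.209  1.208 -1.209] 28.969008165701943 [-0.45546475 -0.22770687 -1.68430631]
n 3703 z 38.451893794888264 minmax dx [-13.98756116 -14.23756916] [13.96709469 16.50560469] c [-0.01023323  1.13401776]
circle [-1.39011346  2.57086599] 14.815546958422093
```

View pics/c6.png

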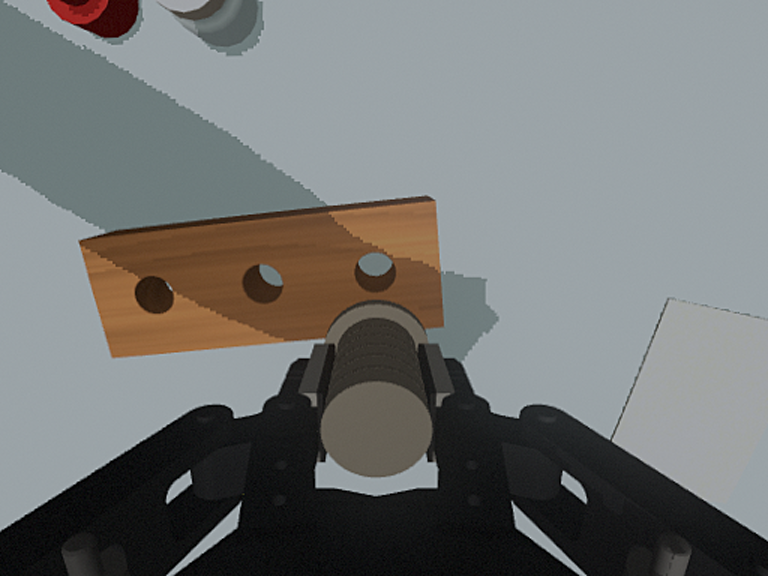

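play_rows(
  targets=[
    [0,8.9,-49.6,0,0,0],
    [0,8.9,-49.6,0,0,0],
    [0,8.9,-49.6,0,0,0],
    [0,8.9,-49.6,0,0,0],
    [0,8.9,-49.6,0,0,0],
    [0,8.9,-49.6,0,0,0],
    [0,8.9,-49.6,0,0,0],
    [0,8.9,-49.6,0,0,0],
  ],
)

```text
time_s: 16.45
tcp_pos: [649.0, 111.6, 181.2]
tcp_rot: [1.209, 1.209, -1.21]
force: [0.5, 0.0, -2.2]
grip_width: 28.7
```

play_rows(
  targets=[
    [20,0,0,0,0,0],
    [20,0,0,0,0,0],
    [20,0,0,0,0,0],
    [15,0,0,0,0,0],
    [5,0,0,0,0,0],
    [0,0,0,0,0,0],
    [0,0,0,0,0,0],
    [0,0,0,0,0,0],
  ],
)

```text
time_s: 17.45
tcp_pos: [649.7, 110.0, 102.3]
tcp_rot: [1.21, 1.208, -1.208]
force: [0.2, -0.5, -1.9]
grip_width: 28.4
```

play_rows(
  targets=[
    [6,-0.6,0,0,0,0],
    [6,0,0,0,0,0],
    [6,0,0,0,0,0],
    [6,0,0,0,0,0],
    [5,0,0,0,0,0],
    [4,0,0,0,0,0],
    [2,0,0,0,0,0],
    [0,0,0,0,0,0],
  ],
)

```text
time_s: 18.45
tcp_pos: [648.4, 110.0, 66.2]
tcp_rot: [1.209, 1.209, -1.209]
force: [-0.0, 0.5, -1.1]
grip_width: 28.9
```

play_rows(
  targets=[
    [1,0,0,0,0,0],
    [1,0,0,0,0,0],
    [0,0,0,0,0,0],
    [0,0,0,0,0,0],
    [0,0,0,0,0,0],
    [0,0,0,0,0,0],
    [0,0,0,0,0,0],
    [0,0,0,0,0,0],
  ],
)

```text
time_s: 19.45
tcp_pos: [648.7, 110.0, 64.8]
tcp_rot: [1.21, 1.209, -1.209]
force: [-1.3, 0.5, 5.2]
grip_width: 28.5
```

play_rows(
  targets=[
    [0,0,0,0,0,0],
    [0,0,0,0,0,0],
    [0,0,0,0,0,0],
    [0,0,0,0,0,0],
    [-10,0,0,0,0,0],
    [-25,0,0,0,0,0],
    [-35,0,0,0,0,0],
    [-50,0,0,0,0,0],
  ],
  gripper=-1,
)

```text
time_s: 20.45
tcp_pos: [647.3, 109.9, 184.6]
tcp_rot: [1.208, 1.211, -1.211]
force: [1.3, 0.6, -0.1]
grip_width: 85.3
```

play_rows(
  targets=[
    [0,-20,18,0,0,0],
    [0,-20,18,0,0,0],
    [0,-20,18,0,0,0],
    [0,-20,18,0,0,0],
    [0,-20,18,0,0,0],
    [0,-10,10,0,0,0],
    [0,-10,0,0,0,0],
    [0,0,0,0,0,0],
  ],
)

```text
time_s: 21.45
tcp_pos: [528.2, 10.4, 184.5]
tcp_rot: [1.209, 1.209, -1.209]
force: [0.6, -0.1, 0.4]
grip_width: 85.8
```

```bash
python3 m2.py c7.png
```

```text
[528.2  10.4 184.5] [ 1.209  1.209 -1.209] 85.77613383675714 [ 0.63207345 -0.11788471  0.38019756]
[125.  11.] 1155 top 104.1 median-z of top 103.2 c [435.9 146.9] [434.2 148.8 103.1] ext [31.7 15.3  5.1]
[410.  68.] 2040 top 106.4 median-z of top 105.3 c [648.4 110.2] [647.8 110.1 105.3] ext [31.1 30.2  5.3]
[ 17. 114.] 921 top 91.4 median-z of top 90.3 c [332.7  78.4] [333.7  78.2  90.2] ext [23.6 23.2  5.2]
[179. 176.] 784 top 94.6 median-z of top 93.5 c [467.2  24.4] [467.6  24.7  93.4] ext [23.6 23.4  4.9]
[380. 187.] 1309 top 96.4 median-z of top 95.5 c [638.3  15.5] [637.9  15.8  95.5] ext [29.9 29.5  5.2]
[326. 267.] 750 top 82.4 median-z of top 81.5 c [600.8 -66.7] [599.7 -66.4  81.4] ext [26.  36.8  6.8]
[390. 263.] 286 top 82.5 median-z of top 81.3 c [659.1 -65.7] [661.8 -62.1  81.3] ext [22.8 22.6  4.7]
```

View pics/c7.png

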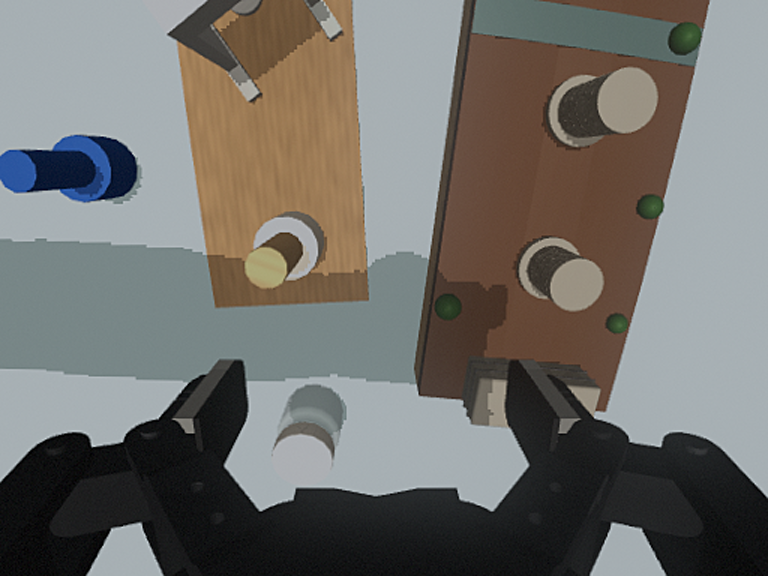

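Candidates are blue at (85,165), red (out of view here) and the white head with a wooden handle at (266,268). The white one fits the description, and its top at 93 matches 90 plus the 3 mm mat. The crop above shows it clearly.

play_rows(
  targets=[
    [0,-20,-4.7,0,0,0],
    [0,-20,-4.7,0,0,0],
    [0,-20.8,-4.7,0,0,0],
    [0,0,0,0,0,0],
    [20,0,0,0,0,0],
    [20,0,0,0,0,0],
    [20,0,0,0,0,0],
    [0,0,0,0,0,0],
  ],
)

```text
time_s: 22.5
tcp_pos: [467.4, 24.2, 123.0]
tcp_rot: [1.208, 1.211, -1.211]
force: [-0.8, -0.2, 0.3]
grip_width: 85.4
```

play_rows(
  targets=[
    [15,0,0,0,0,0],
    [15,0,0,0,0,0],
    [15,0,0,0,0,0],
    [15,0,0,0,0,0],
    [10,0,0,0,0,0],
    [2,0,0,0,0,0],
    [0,0,0,0,0,0],
    [0,0,0,0,0,0],
  ],
)

```text
time_s: 23.5
tcp_pos: [468.2, 24.0, 52.8]
tcp_rot: [1.21, 1.208, -1.208]
force: [0.4, 0.6, 0.3]
grip_width: 85.5
```

play_rows(
  targets=[
    [0,0,0,0,0,0],
    [0,0,0,0,0,0],
    [0,0,0,0,0,0],
    [0,0,0,0,0,0],
    [0,0,0,0,0,0],
    [0,0,0,0,0,0],
    [0,0,0,0,0,0],
    [0,0,0,0,0,0],
  ],
  gripper=1,
)

```text
time_s: 24.5
tcp_pos: [468.0, 24.0, 52.6]
tcp_rot: [1.21, 1.209, -1.209]
force: [0.7, -0.3, 3.4]
grip_width: 22.6
```

play_rows(
  targets=[
    [-5,0,0,0,0,0],
    [-15,0,0,0,0,0],
    [-20,0,0,0,0,0],
    [-20,0,0,0,0,0],
    [-20,0,0,0,0,0],
    [-20,0,0,0,0,0],
    [-10,0,0,0,0,0],
    [0,0,0,0,0,0],
  ],
)

```text
time_s: 25.5
tcp_pos: [468.1, 24.1, 163.1]
tcp_rot: [1.21, 1.208, -1.208]
force: [0.1, -0.3, -2.0]
grip_width: 22.3
```

```bash
python3 m2.py c8.png;python3 - <<'E'
from h import *
f=grab_frame('side'); save('s',f,'c8s.png',s=1.5)
E
```

```text
[468.1  24.1 163.1] [ 1.21   1.208 -1.208] 22.349156650567934 [ 0.10130931 -0.25217258 -1.96854431]
[204.  14.] 1841 top 104.3 median-z of top 103.3 c [437.6 149.7] [435.4 152.5 103.2] ext [42.7 20.   5.4]
[490.  89.] 1778 top 106.0 median-z of top 105.2 c [640.8 109.5] [640.  108.8 105. ] ext [16.4 29.1  5.1]
[ 72. 131.] 1062 top 91.5 median-z of top 90.3 c [332.1  78.1] [333.   78.4  90.3] ext [24.2 23.   5.2]
[251. 189.] 306 top 129.2 median-z of top 127.3 c [467.5  40.9] [468.4  43.1 127.5] ext [37.2 10.6  4.6]
[459. 209.] 1586 top 96.3 median-z of top 95.4 c [638.2  15.4] [637.2  16.   95.4] ext [30.9 29.3  5.2]
[431. 291.] 2306 top 86.8 median-z of top 84.8 c [631.2 -68.4] [630.7 -66.9  85.1] ext [68.1 34.6  6.4]
```

View pics/c8.png

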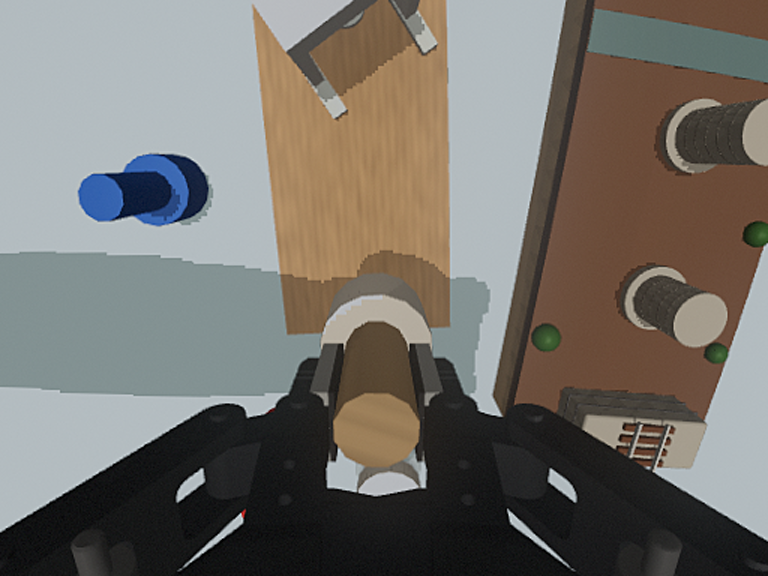

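View pics/c8s.png

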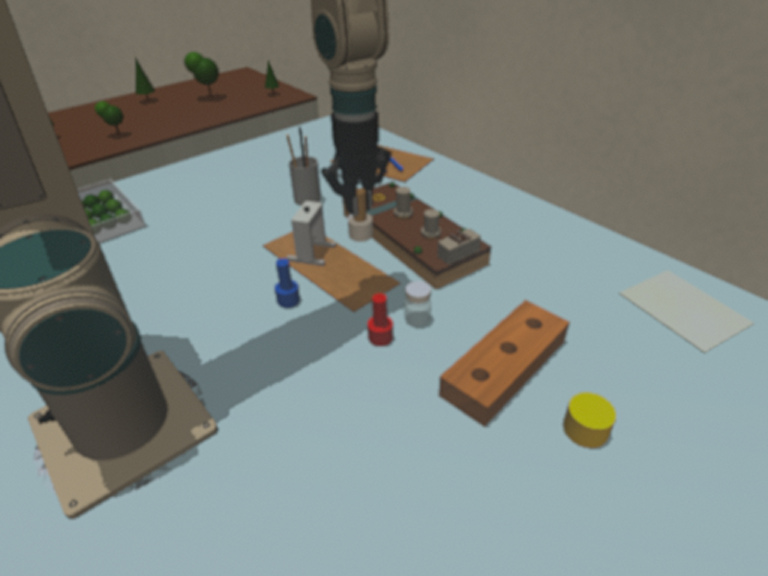

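play_rows(
  targets=[
    [0,21.3,1.1,0,0,0],
    [0,21.3,1.1,0,0,0],
    [0,21.3,1.1,0,0,0],
    [0,21.3,1.1,0,0,0],
    [0,21.3,1.1,0,0,0],
    [0,21.3,1.1,0,0,0],
    [0,21.3,1.1,0,0,0],
    [0,21.3,1.1,0,0,0],
  ],
)

```text
time_s: 26.6
tcp_pos: [637.6, 15.3, 160.5]
tcp_rot: [1.208, 1.212, -1.211]
force: [-0.6, -0.5, -1.9]
grip_width: 22.7
```

play_rows(
  targets=[
    [5,0,0,0,0,0],
    [5,0,0,0,0,0],
    [5,0,0,0,0,0],
    [2,0,0,0,0,0],
    [2,0,0,0,0,0],
    [0,0,0,0,0,0],
    [0,0,0,0,0,0],
    [0,0,0,0,0,0],
  ],
)

```text
time_s: 27.6
tcp_pos: [638.5, 15.3, 144.5]
tcp_rot: [1.21, 1.208, -1.208]
force: [-1.4, -0.4, 5.1]
grip_width: 22.6
```

Contact is at 144.5, as predicted. Now I push it home in small increments.

play_rows(
  targets=[
    [1,0,0,0,0,0],
    [1,0,0,0,0,0],
    [1,0,0,0,0,0],
    [1,0,0,0,0,0],
    [0.5,0,0,0,0,0],
    [0,0,0,0,0,0],
    [0,0,0,0,0,0],
    [0,0,0,0,0,0],
  ],
)

```text
time_s: 28.6
tcp_pos: [638.6, 15.6, 141.3]
tcp_rot: [1.21, 1.208, -1.207]
force: [-3.7, 1.8, 11.0]
grip_width: 22.8
```

play_rows(
  targets=[
    [1,0,0,0,0,0],
    [1,0,0,0,0,0],
    [0.5,0,0,0,0,0],
    [0,0,0,0,0,0],
    [0,0,0,0,0,0],
    [0,0,0,0,0,0],
    [0,0,0,0,0,0],
    [0,0,0,0,0,0],
  ],
)

```text
time_s: 29.6
tcp_pos: [638.3, 15.6, 139.9]
tcp_rot: [1.21, 1.208, -1.207]
force: [-5.5, 1.3, 16.6]
grip_width: 22.5
```

play_rows(
  targets=[
    [1,0,0,0,0,0],
    [1,0,0,0,0,0],
    [0,0,0,0,0,0],
    [0,0,0,0,0,0],
    [0,0,0,0,0,0],
    [0,0,0,0,0,0],
    [0,0,0,0,0,0],
    [0,0,0,0,0,0],
  ],
)

```text
time_s: 30.6
tcp_pos: [638.5, 15.6, 139.8]
tcp_rot: [1.21, 1.208, -1.207]
force: [-9.0, 1.4, 22.2]
grip_width: 22.9
```

play_rows(
  targets=[
    [-5,0,0,0,0,0],
    [-10,0,0,0,0,0],
    [-15,0,0,0,0,0],
    [-10,-10,0,0,0,0],
    [0,-30,0,0,0,0],
    [0,-40,0,0,0,0],
    [0,-20,0,0,0,0],
    [0,0,0,0,0,0],
  ],
)

```text
time_s: 31.6
tcp_pos: [535.9, 15.5, 174.5]
tcp_rot: [1.209, 1.21, -1.21]
force: [0.6, 0.0, -2.7]
grip_width: 22.5
```

```bash
python3 m2.py c9.png
```

```text
[535.9  15.5 174.5] [ 1.209  1.21  -1.21 ] 22.536541971908537 [ 0.63624663  0.01173436 -2.71208302]
[109.  13.] 1524 top 104.2 median-z of top 103.2 c [436.4 148.3] [434.7 150.4 103.1] ext [36.6 17.8  5.6]
[406.  73.] 2197 top 106.3 median-z of top 105.3 c [648.1 110.4] [647.8 110.2 105.3] ext [31.  30.   5.3]
[  9. 121.] 536 top 91.1 median-z of top 90.1 c [339.5  77.8] [340.3  77.   89.8] ext [10.1 22.6  5.2]
[374. 194.] 1262 top 91.7 median-z of top 90.6 c [638.8  16.1] [638.1  16.3  90.6] ext [31.1 29.2  5.8]
[357. 270.] 1029 top 83.2 median-z of top 81.4 c [631.2 -63. ] [634.2 -58.4  81.5] ext [78.2 29.1  8.9]
```

View pics/c9.png

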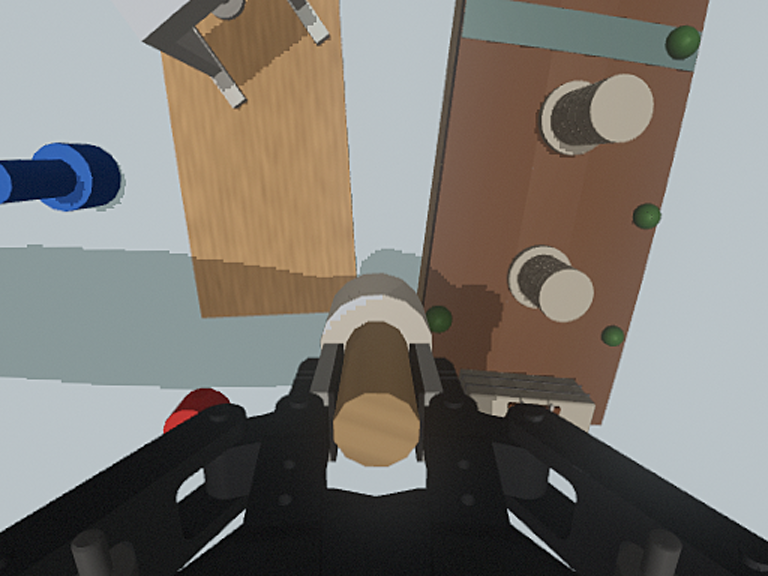

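The low pier's top dropped from 95.5 to 90.6, so it is home. Next is the middle pier.

play_rows(
  targets=[
    [0,16,-13.5,0,0,0],
    [0,16,-13.5,0,0,0],
    [0,16,-13.5,0,0,0],
    [0,16,-13.5,0,0,0],
    [0,16,-13.5,0,0,0],
    [0,16,-13.5,0,0,0],
    [0,16.4,-13.8,0,0,0],
    [0,0,0,0,0,0],
  ],
)

```text
time_s: 32.65
tcp_pos: [652.3, 111.9, 173.7]
tcp_rot: [1.208, 1.21, -1.207]
force: [-1.1, 0.0, -2.5]
grip_width: 22.8
```

play_rows(
  targets=[
    [6,0,0,0,0,0],
    [6,0,0,0,0,0],
    [5,0,0,0,0,0],
    [2,0,0,0,0,0],
    [2,0,0,0,0,0],
    [1,0,0,0,0,0],
    [0,0,0,0,0,0],
    [0,0,0,0,0,0],
  ],
)

```text
time_s: 33.65
tcp_pos: [651.1, 110.1, 153.9]
tcp_rot: [1.21, 1.208, -1.208]
force: [-0.6, -0.6, 5.3]
grip_width: 22.7
```

play_rows(
  targets=[
    [1,0,0,0,0,0],
    [1,0,0,0,0,0],
    [1,0,0,0,0,0],
    [1,0,0,0,0,0],
    [1,0,0,0,0,0],
    [0,0,0,0,0,0],
    [0,0,0,0,0,0],
    [0,0,0,0,0,0],
  ],
)

```text
time_s: 34.65
tcp_pos: [651.1, 110.1, 149.9]
tcp_rot: [1.21, 1.207, -1.207]
force: [-3.7, -0.8, 9.4]
grip_width: 22.8
```

play_rows(
  targets=[
    [1,0,0,0,0,0],
    [1,0,0,0,0,0],
    [1,0,0,0,0,0],
    [1,0,0,0,0,0],
    [0,0,0,0,0,0],
    [0,0,0,0,0,0],
    [0,0,0,0,0,0],
    [0,0,0,0,0,0],
  ],
)

```text
time_s: 35.65
tcp_pos: [651.4, 110.2, 149.7]
tcp_rot: [1.211, 1.206, -1.206]
force: [-7.7, -0.3, 24.9]
grip_width: 22.8
```

play_rows(
  targets=[
    [-4,0,0,0,0,0],
    [-10,0,0,0,0,0],
    [-15,0,0,0,0,0],
    [-15,-20,10,0,0,0],
    [0,-40,20,0,0,0],
    [0,-45,20,0,0,0],
    [0,-43,20,0,0,0],
    [0,-35,12,0,0,0],
  ],
)

```text
time_s: 36.65
tcp_pos: [465.8, 27.4, 187.5]
tcp_rot: [1.209, 1.209, -1.21]
force: [-0.4, -0.0, -2.4]
grip_width: 22.3
```

```bash
python3 m2.py c10.png
```

```text
[465.8  27.4 187.5] [ 1.209  1.209 -1.21 ] 22.29184497318087 [-0.43982049 -0.0089984  -2.4086526 ]
[216.  18.] 2920 top 104.4 median-z of top 103.3 c [443.  155.1] [438.3 160.  103.3] ext [65.4 31.7  5.4]
[476.  94.] 1845 top 101.4 median-z of top 100.4 c [648.6 110.1] [647.5 110.1 100.4] ext [31.3 29.5  5.3]
[ 92. 132.] 857 top 91.4 median-z of top 90.4 c [332.3  78.3] [332.8  78.4  90.3] ext [23.8 23.   4.9]
[442. 203.] 1155 top 91.5 median-z of top 90.5 c [638.4  15.3] [637.8  16.   90.5] ext [30.9 30.6  5. ]
[417. 280.] 2205 top 86.8 median-z of top 84.8 c [630. -69.] [629.6 -68.7  85.1] ext [72.6 37.3  6.1]
```

View pics/c10.png

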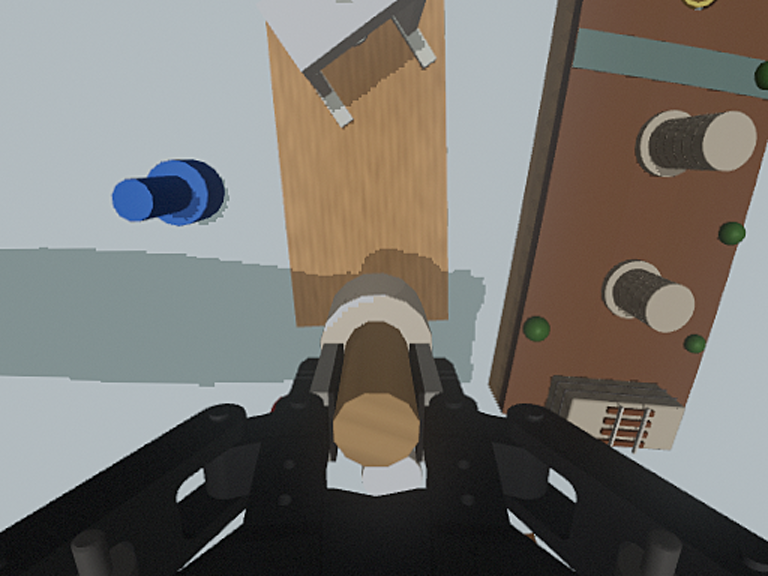

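play_rows(
  targets=[
    [30,0,-2,0,0,0],
    [30,0,-2,0,0,0],
    [30,0,-1,0,0,0],
    [20,0,0,0,0,0],
    [15,0,0,0,0,0],
    [5,0,0,0,0,0],
    [2,0,0,0,0,0],
    [0,0,0,0,0,0],
  ],
)

```text
time_s: 37.7
tcp_pos: [468.1, 33.0, 55.9]
tcp_rot: [1.21, 1.208, -1.208]
force: [0.0, -0.5, -2.3]
grip_width: 22.5
```

play_rows(
  targets=[
    [1,0,0,0,0,0],
    [0.5,0,0,0,0,0],
    [0,0,0,0,0,0],
    [0,0,0,0,0,0],
    [0,0,0,0,0,0],
    [0,0,0,0,0,0],
    [0,0,0,0,0,0],
    [0,0,0,0,0,0],
  ],
)

```text
time_s: 38.7
tcp_pos: [467.4, 33.1, 53.8]
tcp_rot: [1.209, 1.209, -1.209]
force: [-0.5, 0.0, -1.7]
grip_width: 22.8
```

play_rows(
  targets=[
    [1,0,0,0,0,0],
    [1,0,0,0,0,0],
    [0,0,0,0,0,0],
    [0,0,0,0,0,0],
    [0,0,0,0,0,0],
    [0,0,0,0,0,0],
    [0,0,0,0,0,0],
    [0,0,0,0,0,0],
  ],
)

```text
time_s: 39.7
tcp_pos: [467.5, 33.1, 52.5]
tcp_rot: [1.209, 1.209, -1.209]
force: [-2.3, 0.2, 4.6]
grip_width: 22.2
```

play_rows(
  targets=[
    [0,0,0,0,0,0],
    [0,0,0,0,0,0],
    [0,0,0,0,0,0],
    [0,0,0,0,0,0],
    [-10,0,0,0,0,0],
    [-30,0,0,0,0,0],
    [-40,0,0,0,0,0],
    [-40,0,0,0,0,0],
  ],
  gripper=-1,
)

```text
time_s: 40.7
tcp_pos: [467.3, 33.1, 173.6]
tcp_rot: [1.209, 1.209, -1.209]
force: [0.3, 0.1, -0.4]
grip_width: 85.4
```

play_rows(
  targets=[
    [-40,0,0,0,0,0],
    [-30,0,-15,0,0,0],
    [0,0,-15,0,0,0],
    [0,0,-10,0,0,0],
    [0,0,0,0,0,0],
    [0,0,0,0,0,0],
    [0,0,0,0,0,0],
    [0,0,0,0,0,0],
  ],
)

```text
time_s: 41.7
tcp_pos: [467.3, 72.8, 241.5]
tcp_rot: [1.209, 1.209, -1.21]
force: [-0.4, 0.4, 0.4]
grip_width: 85.4
```

```bash
python3 m2.py c11.png
```

```text
[467.3  72.8 241.5] [ 1.209  1.209 -1.21 ] 85.395173198658 [-0.39376205  0.43431762  0.39896893]
[234.  70.] 3713 top 105.2 median-z of top 103.4 c [451.1 175.4] [451.4 176.  103.7] ext [82.7 71.5 11.9]
[429. 142.] 1079 top 101.6 median-z of top 100.5 c [648.4 110. ] [647.7 110.3 100.5] ext [30.7 30.4  5.3]
[123. 172.] 518 top 91.5 median-z of top 90.4 c [331.9  78.1] [332.4  78.6  90.4] ext [23.2 23.5  5. ]
[404. 226.] 741 top 91.7 median-z of top 90.6 c [638.2  15.9] [637.8  16.1  90.6] ext [29.2 30.   4.8]
[225. 231.] 473 top 94.7 median-z of top 93.6 c [438.7  11.5] [439.2  11.8  93.6] ext [22.8 23.   4.8]
[409. 280.] 98 top 81.9 median-z of top 80.7 c [656.6 -58.8] [660.3 -57.5  80.5] ext [27.1  9.9  4.9]
[194. 320.] 361 top 91.6 median-z of top 90.6 c [ 397.  -110.1] [ 395.9 -108.2   90.5] ext [23.2 23.9  4.9]
```

View pics/c11.png

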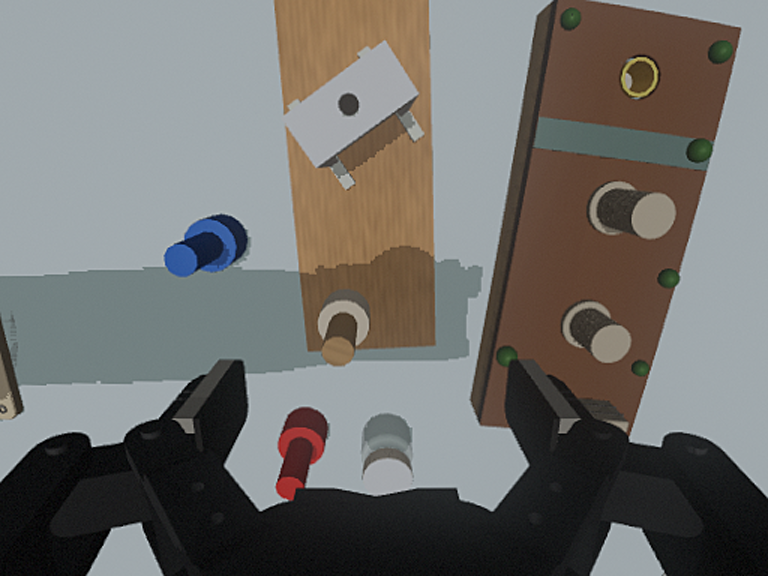

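The tapper, put down at (467,33), now stands at (439,12): it has been knocked aside but is upright. I'll check that it is still over the mat and measure the gauge's pose.

```bash
cat > m4.py <<'E'
from h import *
import pickle
f=pickle.load(open('last.pkl','rb')); W=world(f)
m=((np.abs(W[...,2]-103.4)<3)&(W[...,0]<540)&(W[...,1]>100)).astype(np.uint8)
m=cv2.morphologyEx(m,cv2.MORPH_CLOSE,np.ones((5,5)))
n,l,st,c=cv2.connectedComponentsWithStats(m); i=1+np.argmax(st[1:,4])
cs,_=cv2.findContours((l==i).astype(np.uint8),cv2.RETR_EXTERNAL,cv2.CHAIN_APPROX_NONE)
P=ray(f,max(cs,key=len).reshape(-1,2),103)[:,:2].astype(np.float32)
r=cv2.minAreaRect(P); b=cv2.boxPoints(r); e0=b[1]-b[0]; e1=b[2]-b[1]
e=e0 if np.linalg.norm(e0)>np.linalg.norm(e1) else e1
if e[0]<0:e=-e
print('gauge',r,'long axis yaw',np.arctan2(e[1],e[0]))
q=W[l==i]; print('z',np.median(q[:,2]))
E
python3 m4.py
python3 - <<'E'
from h import *
import pickle
f=pickle.load(open('last.pkl','rb'))
c=np.array([(307,352),(435,345),(275,0),(430,0)])/1.5
print(ray(f,c,3).round(1)); print(ray(f,np.array([[348,104]])/1.5,112).round(1))
save('w',f,'c11c.png',(170,0,320,260),2.3)
E
```

```text
gauge ((450.9210510253906, 175.44143676757812), (76.48883056640625, 36.564205169677734), 34.623329162597656) long axis yaw 0.6042912
z nan
[[401.9 -29.9   3. ]
 [522.1 -22.8   3. ]
 [388.8 265.7   3. ]
 [509.1 265.    3. ]]
[[450.9 175.  112. ]]
```

View pics/c11c.png

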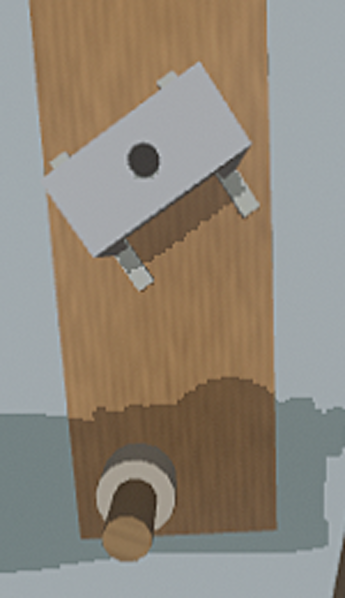

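Run:
```python
from h import *
import pickle
f=pickle.load(open('a_scene.pkl','rb'));W=world(f)
q=W[152:175,350:366].reshape(-1,3); print(np.nanmedian(q,0),np.nanmin(q,0),np.nanmax(q,0))
f=pickle.load(open('a_side.pkl','rb'));W=world(f)
q=W[110:132,197:211].reshape(-1,3); print(np.nanmedian(q,0))
```

```text
[591.00014245 348.91155555  63.34302487] [ 5.39715397e+02  3.31015751e+02 -2.85855799e-01] [610.85493237 405.10445227 100.79728706]
[560.1731726  346.60511629  65.75541068]
```

play_rows(
  targets=[
    [0,-4.1,-25.6,0,0,0],
    [0,-4.1,-25.6,0,0,0],
    [0,-4.1,-25.6,0,0,0],
    [0,-4.1,-25.6,0,0,0],
    [0,0,0,-0.181,0,0],
    [0,0,0,-0.181,0,0],
    [0,0,0,-0.181,0,0],
    [0,0,0,-0.181,0,0],
  ],
)

```text
time_s: 42.75
tcp_pos: [451.1, 175.4, 241.8]
tcp_rot: [0.657, 1.469, -0.657]
force: [1.0, -0.2, -0.5]
grip_width: 85.5
```

play_rows(
  targets=[
    [0,0,0,-0.181,0,0],
    [0,0,0,-0.181,0,0],
    [0,0,0,-0.181,0,0],
    [0,0,0,-0.181,0,0],
    [0,0,0,-0.181,0,0],
    [0,0,0,-0.181,0,0],
    [0,0,0,-0.181,0,0],
    [0,0,0,-0.181,0,0],
  ],
)

```text
time_s: 43.75
tcp_pos: [451.1, 175.3, 241.8]
tcp_rot: [-0.475, 1.518, 0.475]
force: [0.3, -0.3, 0.1]
grip_width: 85.5
```

```bash
python3 m2.py c12.png; python3 m4.py
python3 - <<'E'
from h import *
from scipy.spatial.transform import Rotation as Ro
s=ctrl.observe(); M=Ro.from_rotvec(s['tcp_rot']).as_matrix(); print(M.round(3),'yaw',np.arctan2(M[1,1],M[0,1]),s['q'].round(2))
E
```

```text
[451.1 175.3 241.8] [-0.475  1.518  0.475] 85.52814800402437 [ 0.26785292 -0.30056234  0.1011203 ]
[238.  17.] 650 top 91.6 median-z of top 90.4 c [332.2  78.3] [332.1  78.6  90.4] ext [23.2 22.8  5.1]
[119.  75.] 671 top 94.7 median-z of top 93.4 c [439.1  11.6] [438.8  12.1  93.4] ext [22.9 23.7  4.8]
[251. 179.] 2841 top 105.2 median-z of top 103.5 c [450.8 175.6] [449.7 174.7 103.8] ext [81.8 71.4 11.8]
[  4. 170.] 256 top 82.4 median-z of top 81.0 c [605.2 -56.2] [599.6 -53.8  80.9] ext [33.2 15.3  5. ]
[ 43. 232.] 726 top 91.7 median-z of top 90.7 c [638.8  15.7] [637.7  16.   90.6] ext [31.1 29.3  4.4]
[105. 273.] 132 top 100.7 median-z of top 100.0 c [640.1 100.4] [639.2 100.1  99.7] ext [12.9  8.2  5.2]
[322. 325.] 522 top 99.4 median-z of top 98.4 c [553.6 352.4] [551.5 350.4  98.1] ext [23.7 23.4  5.7]
gauge ((451.04864501953125, 175.59689331054688), (75.41732788085938, 36.0510139465332), 34.41273498535156) long axis yaw 0.6006155
z nan
[[ 0.    -0.573  0.819]
 [-0.     0.819  0.573]
 [-1.    -0.     0.   ]] yaw 2.1813438512185592 [ 0.24  0.02 -0.31  1.25 -0.   -0.37]
```

View pics/c12.png

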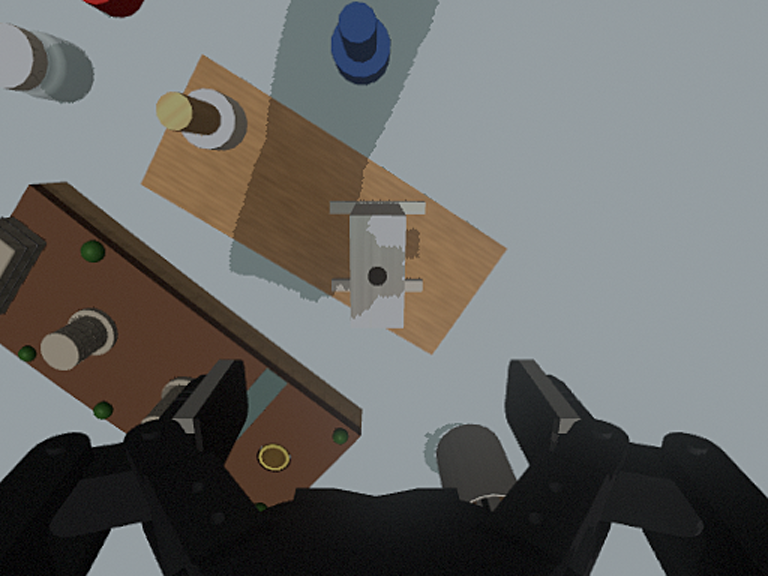

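play_rows(
  targets=[
    [25,0,0,0,0,0],
    [25,0,0,0,0,0],
    [25,0,0,0,0,0],
    [25,0,0,0,0,0],
    [25,0,0,0,0,0],
    [20,0,0,0,0,0],
    [15,0,0,0,0,0],
    [8,0,0,0,0,0],
  ],
)

```text
time_s: 44.8
tcp_pos: [450.7, 175.4, 73.1]
tcp_rot: [-0.47, 1.52, 0.47]
force: [-0.1, 0.4, 0.1]
grip_width: 85.4
```

play_rows(
  targets=[
    [0,0,0,0,0,0],
    [0,0,0,0,0,0],
    [0,0,0,0,0,0],
    [0,0,0,0,0,0],
    [0,0,0,0,0,0],
    [0,0,0,0,0,0],
    [0,0,0,0,0,0],
    [0,0,0,0,0,0],
  ],
  gripper=1,
)

```text
time_s: 45.8
tcp_pos: [451.6, 175.9, 74.7]
tcp_rot: [-0.47, 1.517, 0.471]
force: [-1.2, 2.3, 5.4]
grip_width: 35.2
```

play_rows(
  targets=[
    [-5,0,0,0,0,0],
    [-15,0,0,0,0,0],
    [-20,0,0,0,0,0],
    [-20,0,0,0,0,0],
    [-20,0,0,0,0,0],
    [-20,0,0,0,0,0],
    [-20,0,0,0,0,0],
    [-10,0,0,0,0,0],
  ],
)

```text
time_s: 46.8
tcp_pos: [451.5, 175.5, 205.3]
tcp_rot: [-0.471, 1.517, 0.47]
force: [0.6, -0.4, -2.7]
grip_width: 35.2
```

```bash
python3 m2.py c13.png
```

```text
[451.5 175.5 205.3] [-0.471  1.517  0.47 ] 35.18593119766228 [ 0.63378882 -0.44564267 -2.73733874]
[236.   9.] 514 top 91.4 median-z of top 90.4 c [334.8  79.5] [336.1  81.3  90.3] ext [17.7 20.3  5.4]
[100.  70.] 884 top 94.6 median-z of top 93.5 c [439.1  11.9] [438.6  12.1  93.4] ext [23.5 23.2  5.2]
[ 22. 246.] 911 top 91.5 median-z of top 90.6 c [637.9  15.7] [637.2  16.2  90.5] ext [30.2 30.   5. ]
[ 91. 289.] 88 top 96.6 median-z of top 94.5 c [641.6  97.6] [640.9  97.6  95.3] ext [8.4 4.  7.6]
[354. 351.] 237 top 100.2 median-z of top 99.6 c [542.8 378.4] [541.2 376.1  99.3] ext [ 8.3 32.1  5.3]
```

View pics/c13.png

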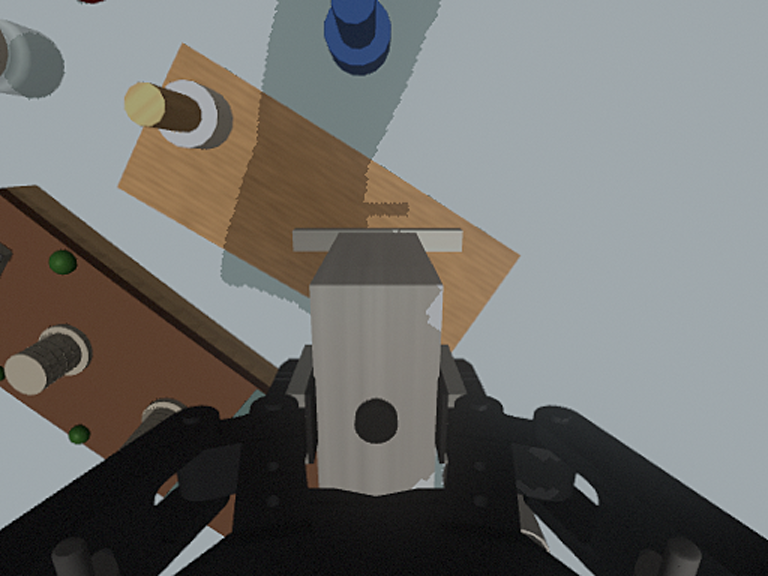

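play_rows(
  targets=[
    [0,0,0,0.177,0,0],
    [0,0,0,0.177,0,0],
    [0,0,0,0.177,0,0],
    [0,0,0,0.177,0,0],
    [0,-17.6,25.2,0,0,0],
    [0,-17.6,25.2,0,0,0],
    [0,-17.6,25.2,0,0,0],
    [0,-17.6,25.2,0,0,0],
  ],
)

```text
time_s: 47.85
tcp_pos: [543.7, 94.0, 202.9]
tcp_rot: [0.084, 1.571, -0.084]
force: [0.4, -0.1, -3.3]
grip_width: 35.1
```

play_rows(
  targets=[
    [0,-17.6,25.2,0,0,0],
    [0,-17.6,25.2,0,0,0],
    [0,-17.6,25.2,0,0,0],
    [0,-17.6,25.2,0,0,0],
    [0,0,0,0,0,0],
    [0,0,0,0,0,0],
    [0,0,0,0,0,0],
    [0,0,0,0,0,0],
  ],
)

```text
time_s: 48.85
tcp_pos: [635.8, 14.6, 203.8]
tcp_rot: [0.083, 1.57, -0.083]
force: [-0.8, -1.7, -3.2]
grip_width: 35.5
```

```bash
cat > st.py <<'E'
from h import *
from scipy.spatial.transform import Rotation as Ro
import sys
s=ctrl.observe(); M=Ro.from_rotvec(s['tcp_rot']).as_matrix(); print(s['tcp_pos'].round(1),'yaw',np.arctan2(M[1,1],M[0,1]).round(3),s['q'].round(2),s['force'].round(1),s['grip_width'].round(1))
if len(sys.argv)>1:
    d=np.array([float(a) for a in sys.argv[1:4]])-s['tcp_pos']; print('tool delta',(M.T@d).round(1))
E
python3 st.py 638.6 15.7 205; python3 m2.py c14.png
```

```text
[635.8  14.6 203.8] [ 0.083  1.57  -0.083] 35.50271365839632 [-0.77054823 -1.65977819 -3.18470249]
[162. 186.] 2972 top 86.1 median-z of top 84.1 c [629.3 -69.8] [628.9 -69.5  84.2] ext [77.8 36.2  7.2]
[357. 191.] 1190 top 101.5 median-z of top 100.4 c [648.5 110.1] [648.1 109.7 100.4] ext [29.6 31.   4.9]Traceback (most recent call last):
  File "st.py", line 4, in <module>
    s=ctrl.observe(); M=Ro.from_rotvec(s['tcp_rot']).as_matrix(); print(s['tcp_pos'].round(1),'yaw',np.arctan2(M[1,1],M[0,1]).round(3),s['q'].round(2),s['force'].round(1),s['grip_width'].round(1))
                                                                                                                                                                           ^^^^^^^^^^^^^^^^^^^^^
AttributeError: 'float' object has no attribute 'round'
```

View pics/c14.png

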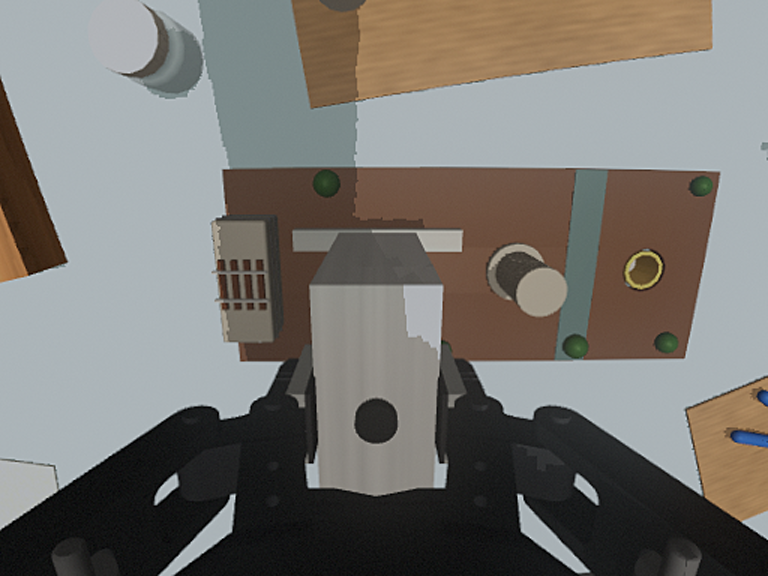

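```bash
sed -i "s/s\['grip_width'\].round(1)/s['grip_width']/" st.py; python3 st.py 638.6 15.7 205
python3 - <<'E'
from h import *
import pickle
f=pickle.load(open('last.pkl','rb'));W=world(f)
for p in [(326,183),(575,346)]:
    u,v=int(p[0]/1.5),int(p[1]/1.5); q=W[v-9:v+10,u-9:u+10].reshape(-1,3); P=np.nanmedian(W[v-3:v+4,u-3:u+4].reshape(-1,3),0)
    d=P[:2]-[638.7,15.8]; c,s=np.cos(-.106),np.sin(-.106)
    print(P.round(1),'max z',np.nanmax(q[:,2]),'module xy rel socket_low',(c*d[0]+s*d[1]).round(1),(-s*d[0]+c*d[1]).round(1))
f=pickle.load(open('a_wrist.pkl','rb'));W=world(f)
for p in [(313,275),(467,290),(486,184)]:
    u,v=int(p[0]/1.5),int(p[1]/1.5); P=np.nanmedian(W[v-3:v+4,u-3:u+4].reshape(-1,3),0)
    d=P[:2]-[638.7,15.8]; c,s=np.cos(-.106),np.sin(-.106)
    print(P.round(1),(c*d[0]+s*d[1]).round(1),(-s*d[0]+c*d[1]).round(1))
E
```

```text
[636.   14.5 203.9] yaw 1.465 [-0.08  0.31 -0.04  1.22  0.    0.03] [ 0.1  0.1 -3.1] 35.468928967331074
tool delta [-1.1  1.4  2.5]
[575.2 -12.   56.9] max z 58.697946652462896 module xy rel socket_low -60.2 -34.3
[706.6 150.7  55.3] max z 58.248874561899086 module xy rel socket_low 53.3 141.4
[576.3 -10.7  56.6] -59.2 -33.0
[691.8 -23.   54.2] 56.9 -33.0
[701.2  55.5  55.3] 57.9 46.1
```

play_rows(
  targets=[
    [10,1.4,2.5,0,0,0],
    [15,0,0,0,0,0],
    [15,0,0,0,0,0],
    [15,0,0,0,0,0],
    [10,0,0,0,0,0],
    [8,0,0,0,0,0],
    [5,0,0,0,0,0],
    [0,0,0,0,0,0],
  ],
)

```text
time_s: 49.9
tcp_pos: [639.0, 15.1, 125.6]
tcp_rot: [0.084, 1.569, -0.084]
force: [-0.5, -0.9, -4.5]
grip_width: 34.9
```

```bash
python3 st.py 638.6 15.7 116.7
```

```text
[639.   15.1 125.6] yaw 1.464 [-0.08  0.37 -0.13  1.07  0.    0.03] [-0.5 -0.9 -4.5] 34.895793051333236
tool delta [ 8.9  0.5 -0.4]
```

play_rows(
  targets=[
    [3,0,0,0,0,0],
    [2,0,0,0,0,0],
    [2,0,0,0,0,0],
    [1,0,0,0,0,0],
    [1,0,0,0,0,0],
    [0.5,0,0,0,0,0],
    [0,0,0,0,0,0],
    [0,0,0,0,0,0],
  ],
)

```text
time_s: 50.9
tcp_pos: [639.4, 15.1, 116.8]
tcp_rot: [0.084, 1.568, -0.084]
force: [-0.7, 0.2, 1.7]
grip_width: 35.0
```

play_rows(
  targets=[
    [1,0,0,0,0,0],
    [0,0,0,0,0,0],
    [0,0,0,0,0,0],
    [0,0,0,0,0,0],
    [0,0,0,0,0,0],
    [0,0,0,0,0,0],
    [0,0,0,0,0,0],
    [0,0,0,0,0,0],
  ],
)

```text
time_s: 51.9
tcp_pos: [639.4, 15.2, 116.8]
tcp_rot: [0.084, 1.568, -0.084]
force: [-2.2, 0.7, 6.5]
grip_width: 35.0
```

play_rows(
  targets=[
    [0,0,0,0,0,0],
    [0,0,0,0,0,0],
    [0,0,0,0,0,0],
    [0,0,0,0,0,0],
    [0,0,0,0,0,0],
    [0,0,0,0,0,0],
    [0,0,0,0,0,0],
    [0,0,0,0,0,0],
  ],
  gripper=0,
)

```text
time_s: 52.9
tcp_pos: [639.1, 15.1, 115.4]
tcp_rot: [0.084, 1.569, -0.084]
force: [0.5, 0.1, 0.2]
grip_width: 43.0
```

```bash
python3 m2.py c15.png
python3 - <<'E'
from h import *
f=grab_frame('side'); save('s',f,'c15s.png',(200,60,400,240),3)
E
```

```text
[639.1  15.1 115.4] [ 0.084  1.569 -0.084] 42.974695964338395 [0.47420918 0.06475485 0.2046592 ]
[123. 214.] 6104 top 86.5 median-z of top 84.5 c [629.4 -68.7] [628.8 -68.9  84.7] ext [76.2 38.7  6.9]
[251. 173.] 1445 top 128.4 median-z of top 127.2 c [601.5  19.1] [601.4  19.2 127.2] ext [ 4.3 35.6  5.6]
[405. 224.] 2771 top 101.2 median-z of top 100.3 c [648.5 110.4] [647.6 109.5 100.3] ext [30.8 31.6  5.3]
[204. 244.] 206 top 129.4 median-z of top 127.6 c [635.7  -8.8] [631.2  -7.6 127.6] ext [21.9  6.7  4.5]
[301. 235.] 95 top 129.5 median-z of top 128.2 c [632.3  40.1] [631.   39.6 128. ] ext [4.4 7.  4.3]
```

View pics/c15.png

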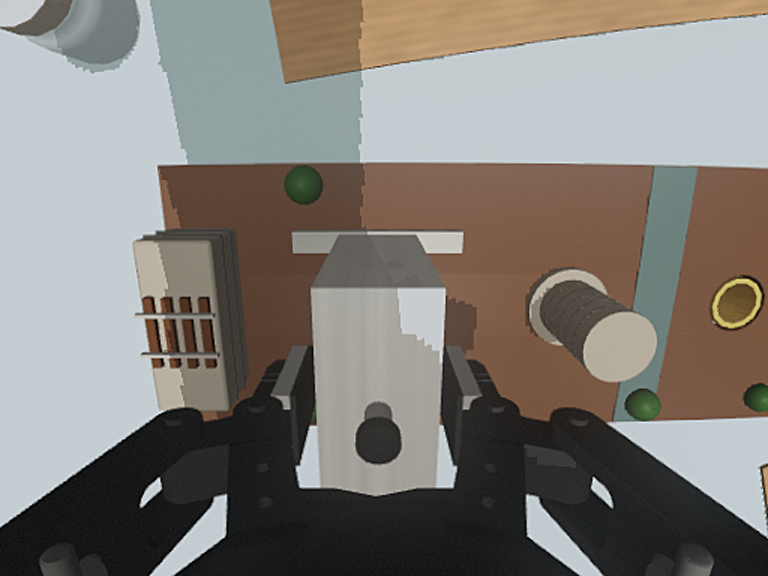

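View pics/c15s.png

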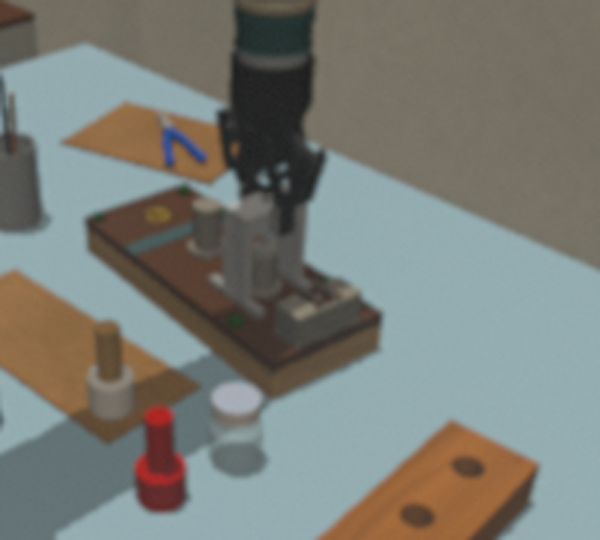

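play_rows(
  targets=[
    [0,0,0,0,0,0],
    [0,0,0,0,0,0],
    [0,0,0,0,0,0],
    [0,0,0,0,0,0],
    [0,0,0,0,0,0],
    [0,0,0,0,0,0],
    [0,0,0,0,0,0],
    [0,0,0,0,0,0],
  ],
  gripper=1,
)

```text
time_s: 54.0
tcp_pos: [639.3, 15.3, 115.5]
tcp_rot: [0.084, 1.569, -0.083]
force: [0.2, 1.9, 3.5]
grip_width: 35.4
```

play_rows(
  targets=[
    [-5,0,0,0,0,0],
    [-10,0,0,0,0,0],
    [-15,0,0,0,0,0],
    [-20,0,0,0,0,0],
    [-15,0,0,0,0,0],
    [-10,0,0,0,0,0],
    [0,0,0,0,0,0],
    [0,0,0,0,0,0],
  ],
)

```text
time_s: 55.0
tcp_pos: [638.5, 15.1, 189.6]
tcp_rot: [0.084, 1.571, -0.084]
force: [-0.2, 0.1, -2.9]
grip_width: 35.1
```

play_rows(
  targets=[
    [0,15,0,0,0,0],
    [0,20,0,0,0,0],
    [0,20,0,0,0,0],
    [0,20,0,0,0,0],
    [0,15,0,0,0,0],
    [0,5,0,0,0,0],
    [0,0,0,0,0,0],
    [0,0,0,0,0,0],
  ],
)

```text
time_s: 56.0
tcp_pos: [649.2, 109.0, 190.3]
tcp_rot: [0.084, 1.569, -0.085]
force: [0.8, -0.7, -2.8]
grip_width: 35.0
```

```bash
python3 st.py 648.7 110.3 116.7; python3 m2.py c16.png
```

```text
[649.2 109.  190.3] yaw 1.463 [ 0.07  0.36 -0.    1.21 -0.    0.18] [ 0.8 -0.7 -2.8] 35.02096057308368
tool delta [73.6  1.3 -0.6]
[649.2 109.  190.3] [ 0.084  1.569 -0.085] 35.02096057308368 [ 0.76025184 -0.70011592 -2.8150771 ]
[510.  80.] 108 top 79.1 median-z of top 76.6 c [576.9 342. ] [576.3 341.6  76.8] ext [27.8  6.4  4.5]
[ 57. 187.] 3256 top 85.8 median-z of top 83.3 c [629.4 -68.4] [628.7 -68.7  83.7] ext [79.8 38.9  7.1]
[251. 159.] 1103 top 129.3 median-z of top 128.2 c [615.3 112.3] [614.4 112.6 128.1] ext [18.4 80.5  4.7]
[145. 190.] 1121 top 91.8 median-z of top 90.7 c [638.7  16. ] [638.5  16.3  90.7] ext [30.3 31.   5. ]
```

View pics/c16.png

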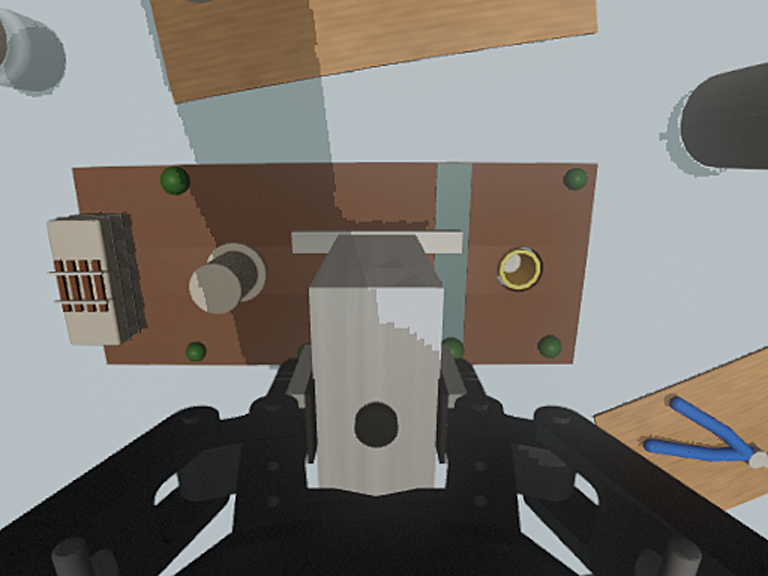

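play_rows(
  targets=[
    [10,1.3,-0.6,0,0,0],
    [12,0,0,0,0,0],
    [12,0,0,0,0,0],
    [12,0,0,0,0,0],
    [10,0,0,0,0,0],
    [8,0,0,0,0,0],
    [3,0,0,0,0,0],
    [0,0,0,0,0,0],
  ],
)

```text
time_s: 57.05
tcp_pos: [648.8, 111.0, 123.4]
tcp_rot: [0.084, 1.569, -0.084]
force: [0.4, 0.1, -2.0]
grip_width: 35.1
```

play_rows(
  targets=[
    [3,0,0,0,0,0],
    [2,0,0,0,0,0],
    [1,0,0,0,0,0],
    [1,0,0,0,0,0],
    [0.5,0,0,0,0,0],
    [0,0,0,0,0,0],
    [0,0,0,0,0,0],
    [0,0,0,0,0,0],
  ],
)

```text
time_s: 58.05
tcp_pos: [648.8, 111.0, 115.9]
tcp_rot: [0.084, 1.569, -0.084]
force: [0.1, -0.2, -2.5]
grip_width: 34.6
```

play_rows(
  targets=[
    [1,0,0,0,0,0],
    [0.7,0,0,0,0,0],
    [0,0,0,0,0,0],
    [0,0,0,0,0,0],
    [0,0,0,0,0,0],
    [0,0,0,0,0,0],
    [0,0,0,0,0,0],
    [0,0,0,0,0,0],
  ],
)

```text
time_s: 59.05
tcp_pos: [648.9, 111.0, 115.5]
tcp_rot: [0.084, 1.568, -0.084]
force: [-3.1, 0.5, 5.4]
grip_width: 35.1
```

play_rows(
  targets=[
    [0,0,0,0,0,0],
    [0,0,0,0,0,0],
    [0,0,0,0,0,0],
    [0,0,0,0,0,0],
    [0,0,0,0,0,0],
    [0,0,0,0,0,0],
    [0,0,0,0,0,0],
    [0,0,0,0,0,0],
  ],
  gripper=0,
)

```text
time_s: 60.05
tcp_pos: [648.8, 111.0, 114.2]
tcp_rot: [0.084, 1.569, -0.084]
force: [-1.0, -0.2, 0.7]
grip_width: 43.2
```

```bash
python3 m2.py c17.png
python3 - <<'E'
from h import *
f=grab_frame('side'); save('s',f,'c17s.png',(200,60,400,240),3)
E
```

```text
[648.8 111.  114.2] [ 0.084  1.569 -0.084] 43.17424313056712 [-1.02403072 -0.17920675  0.67373795]
[  8. 234.] 1506 top 83.6 median-z of top 81.4 c [635.8 -60. ] [647.4 -58.1  81.6] ext [69.1 24.   8.4]
[251. 174.] 1490 top 128.3 median-z of top 127.2 c [611.4 114.9] [611.4 115.1 127.2] ext [ 4.1 35.6  5.7]
[102. 223.] 2222 top 91.6 median-z of top 90.6 c [638.5  16.2] [638.   16.7  90.6] ext [30.8 30.8  4.9]
[199. 244.] 275 top 129.6 median-z of top 128.1 c [645.3  83.2] [639.3  85.5 127.9] ext [22.2 14.3  4.3]
[308. 238.] 157 top 129.6 median-z of top 127.9 c [642.7 139.6] [642.3 139.4 127.9] ext [ 5.9 13.1  4.3]
```

View pics/c17.png

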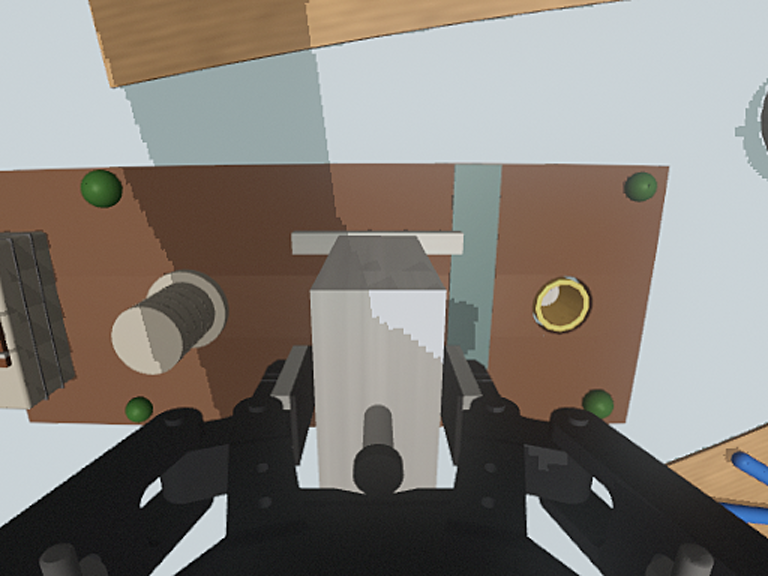

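View pics/c17s.png

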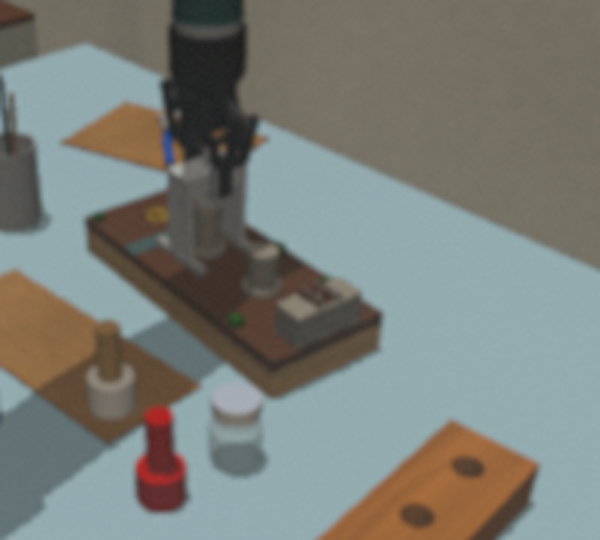

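play_rows(
  targets=[
    [0,0,0,0,0,0],
    [0,0,0,0,0,0],
    [0,0,0,0,0,0],
    [0,0,0,0,0,0],
    [0,0,0,0,0,0],
    [0,0,0,0,0,0],
    [0,0,0,0,0,0],
    [0,0,0,0,0,0],
  ],
  gripper=1,
)

```text
time_s: 61.15
tcp_pos: [648.9, 111.2, 114.3]
tcp_rot: [0.084, 1.569, -0.083]
force: [-1.0, 2.3, 3.2]
grip_width: 35.0
```

play_rows(
  targets=[
    [-5,0,0,0,0,0],
    [-10,0,0,0,0,0],
    [-15,0,0,0,0,0],
    [-20,0,0,0,0,0],
    [-15,0,0,0,0,0],
    [-10,0,0,0,0,0],
    [0,0,0,0,0,0],
    [0,0,0,0,0,0],
  ],
)

```text
time_s: 62.15
tcp_pos: [648.2, 110.9, 188.4]
tcp_rot: [0.084, 1.571, -0.084]
force: [-0.3, -0.2, -3.6]
grip_width: 35.3
```

play_rows(
  targets=[
    [0,4.1,-25.1,0,0,0],
    [0,4.1,-25.1,0,0,0],
    [0,4.1,-25.1,0,0,0],
    [0,4.1,-25.1,0,0,0],
    [0,4.1,-25.1,0,0,0],
    [0,4.1,-25.1,0,0,0],
    [0,4.1,-25.1,0,0,0],
    [0,4.1,-25.1,0,0,0],
  ],
)

```text
time_s: 63.15
tcp_pos: [451.0, 165.0, 188.3]
tcp_rot: [0.084, 1.571, -0.084]
force: [0.1, -0.5, -3.4]
grip_width: 35.2
```

```bash
python3 st.py 453 165 73; python3 m2.py c18.png
```

```text
[451.  165.  188.3] yaw 1.464 [ 0.22  0.05 -0.39  1.13  0.    0.32] [ 0.1 -0.5 -3.4] 35.15097044131995
tool delta [115.3   0.3   2.1]
[451.  165.  188.3] [ 0.084  1.571 -0.084] 35.15097044131995 [ 0.14494755 -0.48644884 -3.43993708]
[126.  59.] 944 top 91.6 median-z of top 90.4 c [332.   78.6] [331.9  78.7  90.4] ext [23.2 23.7  5.3]
[251. 160.] 1105 top 128.7 median-z of top 127.5 c [417.5 168.1] [416.5 168.2 127.5] ext [18.7 80.7  5.2]
[ 79. 196.] 812 top 94.4 median-z of top 93.5 c [438.8  11.5] [438.5  12.5  93.3] ext [22.8 24.1  5.1]
[474. 288.] 3488 top 117.1 median-z of top 119.3 c [567.9 369.9] [564.7 368.4 120. ] ext [40.5 45.8 16.9]
[132. 364.] 330 top 91.2 median-z of top 90.6 c [632.5  13.3] [630.2  12.8  90.3] ext [20.  25.9  4.3]
```

View pics/c18.png

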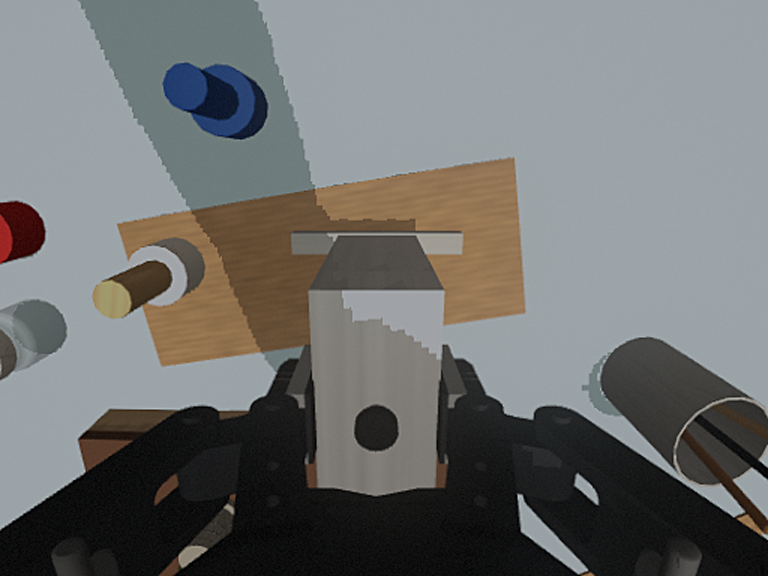

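play_rows(
  targets=[
    [15,0.3,2,0,0,0],
    [20,0,0,0,0,0],
    [20,0,0,0,0,0],
    [20,0,0,0,0,0],
    [15,0,0,0,0,0],
    [12,0,0,0,0,0],
    [5,0,0,0,0,0],
    [0,0,0,0,0,0],
  ],
)

```text
time_s: 64.2
tcp_pos: [454.7, 165.0, 82.0]
tcp_rot: [0.084, 1.569, -0.084]
force: [-0.9, 0.1, -2.7]
grip_width: 35.6
```

play_rows(
  targets=[
    [3,0,0,0,0,0],
    [2,0,0,0,0,0],
    [1,0,0,0,0,0],
    [1,0,0,0,0,0],
    [0.5,0,0,0,0,0],
    [0,0,0,0,0,0],
    [0,0,0,0,0,0],
    [0,0,0,0,0,0],
  ],
)

```text
time_s: 65.2
tcp_pos: [454.6, 165.0, 74.6]
tcp_rot: [0.084, 1.569, -0.084]
force: [0.6, -0.0, -3.4]
grip_width: 35.2
```

play_rows(
  targets=[
    [1,0,0,0,0,0],
    [1,0,0,0,0,0],
    [1,0,0,0,0,0],
    [0,0,0,0,0,0],
    [0,0,0,0,0,0],
    [0,0,0,0,0,0],
    [0,0,0,0,0,0],
    [0,0,0,0,0,0],
  ],
)

```text
time_s: 66.2
tcp_pos: [454.6, 165.1, 72.2]
tcp_rot: [0.084, 1.569, -0.084]
force: [-3.1, 1.4, 5.2]
grip_width: 35.3
```

play_rows(
  targets=[
    [0,0,0,0,0,0],
    [0,0,0,0,0,0],
    [0,0,0,0,0,0],
    [0,0,0,0,0,0],
    [-10,0,0,0,0,0],
    [-30,0,0,0,0,0],
    [-40,0,0,0,0,0],
    [-40,0,0,0,0,0],
  ],
  gripper=-1,
)

```text
time_s: 67.2
tcp_pos: [454.5, 165.0, 193.4]
tcp_rot: [0.084, 1.569, -0.084]
force: [0.5, -0.4, 0.4]
grip_width: 85.7
```

play_rows(
  targets=[
    [-30,0,0,0,0,0],
    [-30,0,20,0,0,0],
    [0,0,20,0,0,0],
    [0,0,20,0,0,0],
    [0,0,0,0,0,0],
    [0,0,0,0,0,0],
    [0,0,0,0,0,0],
    [0,0,0,0,0,0],
  ],
)

```text
time_s: 68.2
tcp_pos: [513.6, 158.7, 251.4]
tcp_rot: [0.084, 1.57, -0.084]
force: [-0.3, -0.1, -0.1]
grip_width: 85.5
```

```bash
python3 m2.py c19.png; python3 m4.py
python3 - <<'E'
from h import *
f=grab_frame('side'); save('s',f,'c19s.png',s=1.5)
E
```

```text
[513.6 158.7 251.4] [ 0.084  1.57  -0.084] 85.52206165602291 [-0.25060841 -0.05615895 -0.12093991]
[149.   6.] 347 top 91.6 median-z of top 90.4 c [338.6  77.9] [338.4  78.1  90.3] ext [11.2 22.2  4.8]
[251. 119.] 2997 top 105.2 median-z of top 103.5 c [455.4 164.5] [454.1 164.8 103.7] ext [78.2 43.6 11.7]
[ 1. 98.] 64 top 80.6 median-z of top 78.7 c [ 399.7 -101.9] [ 399.6 -100.3   78.7] ext [16.2  7.   4.6]
[103. 121.] 580 top 94.6 median-z of top 93.4 c [439.2  11.9] [439.1  12.4  93.4] ext [23.5 23.6  5.4]
[448. 207.] 2323 top 120.9 median-z of top 123.6 c [567.9 370.8] [570.3 375.2 123.7] ext [41.4 48.3 13.1]
[ 78. 272.] 1046 top 87.1 median-z of top 84.9 c [619.6 -69.5] [625.7 -71.3  85.3] ext [46.9 35.7  5.6]
[223. 290.] 748 top 101.5 median-z of top 100.5 c [648.2 109.7] [647.5 110.  100.5] ext [31.2 30.   5.1]
gauge ((455.39385986328125, 164.66355895996094), (36.243404388427734, 74.81024932861328), 83.83513641357422) long axis yaw -0.107597105
z nan
```

View pics/c19.png

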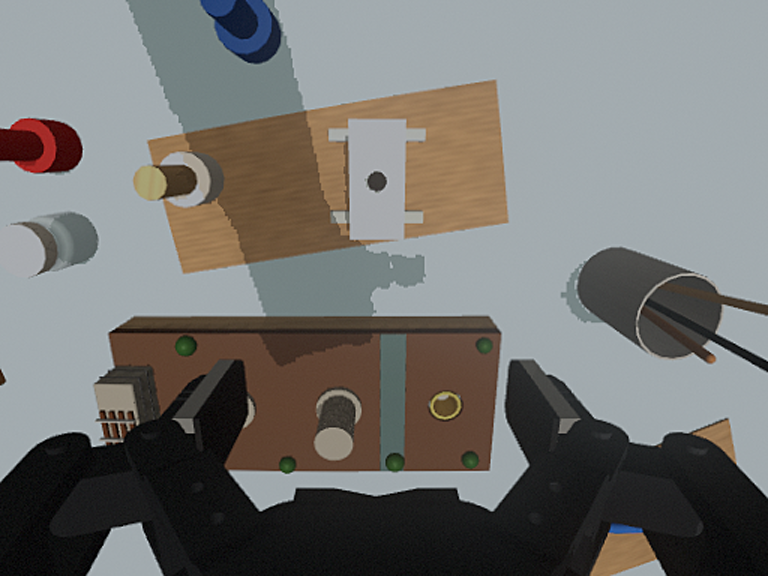

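View pics/c19s.png

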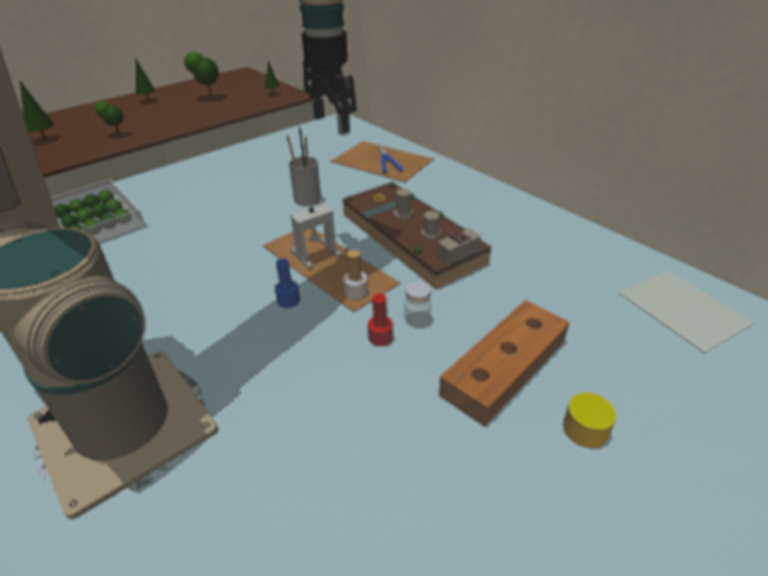

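The tapper and the gauge both stand upright on the mat. Both piers are home (low last read at 90.6, mid now at 100.5), and the jar, tin and pot are in place. I'm handing in.

```bash
python3 -c "
from station import workorder
print(workorder.close_job())"
```

```text
the job is handed in; nothing more can be done
None
```

I handed the job in at about 68 s with every step carried out. No verdict was reported.

**What I did:** only the low and middle piers were there, so the socket for the tall one stayed empty. I planted both piers and tapped them down, low first and then middle. I then stood the gauge over each in the same order and put the tapper and gauge back on the cardboard sheet.

**Last checks:**

| Item | Loose | After tapping | Expected when home |
|---|---|---|---|
| Low pier top | 95.5 mm | 90.6 mm | 90 mm |
| Middle pier top | 105.3 mm | 100.5 mm | 100 mm |

- **Tapping:** while pressing with about 22–25 N, neither pier moved any further.
- **Gauge:** it stood free on the deck over each pier for about 1 s, with its stem visibly raised. I did not measure the foot reading or its contact force directly.
- **Final positions:** the gauge stands at about (455, 165) and the tapper at about (439, 12). Both are upright and within the sheet.
- **Bystanders:** the jar, the brush tin and the paint pot looked unmoved in the last pictures.

**What disagreed:** after I set the tapper down at (467, 33), it was found about 36 mm away, probably from the announced knock. It was still upright and well inside the sheet, so I left it there. In the last wrist picture the low pier's top was hidden by a finger, so its 90.6 mm comes from shortly before, with the gauge on the middle pier.

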